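Vent the vacuum bell, stack the column frits under it and change back over to vacuum

TASK

Set the washed column frits to dry under the vacuum bell: turn the changeover switch from vacuum to off, leave it at off for at least two seconds, then turn it on to vent, and only then lift the bell off and stand it upright on the black rubber pad. Stack every frit that lies on the drain mat flat and centred on the perforated support in the middle of the station's round plate, lower the bell gently back over the stack onto its gasket, then turn the switch from vent to off, again leave it there for at least two seconds, and on to vacuum. Leave the bottle and the beaker alone.

Things in the scene. Friction and masses are not known exactly. Their poses are not given: they have to be found in the camera images.
- station: Vacuum station, fixed white housing 200 (x) by 290 (y) by 20 mm high; origin under its centre on the bench, x from front to back, y left. At x 0, y +70 mm a round aluminium plate, 130 mm diameter, top 26 mm above the bench, with a flat black gasket ring for the bell. At x 0, y -85 mm a raised console, 150 (x) by 118 (y) mm, top 70 mm above the bench, with the switch.
- seat (a point): Centre of the top of the perforated steel support (66 mm diameter, 4 mm high) in the middle of the round plate, 30 mm above the bench, at x 0, y +70 mm of the station. The frits are stacked here; the bell's rim rests on the plate 4 mm lower. Axes as the station's.
- selector (a joint): Rotary changeover switch, rad, about a vertical axis, positive anticlockwise from above: +1.05 (left, towards the bell, tick with a dot) is vacuum, 0 off, -1.05 (right) vent. Starts on vacuum, within 0.1 of the stop. Stops at both ends; stays where it is left (about 0.1 N m of friction), no click at off.
- handle (a point): Point in the middle of the switch's black bar handle, on the turning axis (x +10, y -85 mm of the station), 98 mm above the bench. The bar is 70 mm long, 14 mm wide, and stands from 80 to 108 mm above the bench, 10 mm clear of the console. Its length is this point's x axis (white line at the +x end), along the station's x at off; it turns with the switch.
- bell: Clear glass bell, about 0.35 kg, open below: 98 mm outer, 90 mm inner diameter, 70 mm tall, 64 mm clear inside; flange 112 mm across and 7 mm high at the rim; on top a round black knob, 26 mm diameter, 82 to 112 mm above the rim. Origin at the centre of the rim's underside, z up. Starts on the round plate.
- knob (a point): Middle of the bell's knob, on its axis, 97 mm above the rim.
- pad: Fixed square pad of black rubber on the bench, 160 by 160 by 4 mm, where the bell is to stand; origin at the centre of its underside.
- mat: Fixed white ribbed drain mat on the bench, 200 by 200 by 3 mm, on which the frits lie about 100 mm apart; origin at the centre of its underside.
- frit1: Sintered-steel column frit, a flat disc 56 mm in diameter and 10 mm thick, 0.11 kg, porous dark middle in a bright steel rim; origin at the middle of the disc (5 mm above its underside), z its axis, either face up. The four frits are alike; two to four are present, and absent ones read None from the start.
- frit2: Sintered-steel column frit, a flat disc 56 mm in diameter and 10 mm thick, 0.11 kg, porous dark middle in a bright steel rim; origin at the middle of the disc (5 mm above its underside), z its axis, either face up. The four frits are alike; two to four are present, and absent ones read None from the start.
- frit3: Sintered-steel column frit, a flat disc 56 mm in diameter and 10 mm thick, 0.11 kg, porous dark middle in a bright steel rim; origin at the middle of the disc (5 mm above its underside), z its axis, either face up. The four frits are alike; two to four are present, and absent ones read None from the start.
- frit4: Sintered-steel column frit, a flat disc 56 mm in diameter and 10 mm thick, 0.11 kg, porous dark middle in a bright steel rim; origin at the middle of the disc (5 mm above its underside), z its axis, either face up. The four frits are alike; two to four are present, and absent ones read None from the start.
- bottle: Amber solvent bottle with a blue cap, 68 mm in diameter, 135 mm tall, loose; leave alone. Origin under its centre.
- beaker: Small glass beaker, 48 mm across, 50 mm tall, loose on the bench; leave alone. Origin under its centre.
Not all that is in view belongs to the job. Leave any turquoise look-alike of the frit3 alone.

How it is judged:
By the outcome, as a careful person would: the job done as asked, in the order asked, and still so for the second after the job is handed in, with the robot touching nothing.
Of frit1, frit2, frit3, frit4 only 2 to 4 are there at a start; the rules pass over those that are not, and their reading is None.
At some moment in a run one of frit1, frit2, frit3, frit4 may be knocked a few centimetres aside while the robot is not near it.
It also fails if it takes over 210 s, if anything falls off the work surface, if the arm or the gripper's body presses on something with over 40 N, if the wrist force passes 120 N, or if a joint passes its speed limit or range.

ROBOT

A 6-joint arm with a two-finger parallel gripper is mounted at the origin on the work surface. World frame = base frame: x ahead of the robot, y to its left, z up, the work surface at z = 0. Lengths are in mm, angles in degrees, forces in N, time in s.
With the tool pointing down it reaches from about 350 to 775 mm from the base axis. Payload 7.3 kg.
Tool frame: the origin (TCP) lies at the very end of the fingers, on their centre line; the grasp point (between the pads) lies grip_point_offset behind it (grip_point_offset is the distance from the TCP to the grasp point, in mm); z points along the fingers, y is the line along which they close (so a half turn about z gives the same grasp; the last joint's range is limited). The gripper opens to 92 mm and grips with 3 to 60 N. Pads are 19 mm wide; open, the fingers measure 130 mm over their backs; the gripper's body (75 mm by 190 mm) begins 47 mm behind the grasp point.
Start: joints at [-77.578, 19.595, 87.324, -0, 73.075, -8.365], TCP at [186.342, -490.838, 226.741] pointing down, gripper open.
Joint ranges: [-145.02, 145.02], [-44.19, 115.74], [2.07, 154.8], [-57.11, 237.11], [16.16, 152.29], [-177.93, 177.93]. Speed limits (degrees/s): [147.25, 147.25, 180, 180, 180, 180].

INTERFACE

Orientations are given as [roll, pitch, yaw] about the fixed x, y, z axes, in that order (R = Rz(yaw) Ry(pitch) Rx(roll)).
In Python, from bench import * gives the robot as it stands.
- The arm moves only by the tool step_arm, never from a script. Its argument "motion" is text: rows parted by semicolons, each of 7 numbers parted by spaces: the shift along the world's x, y, z in mm, then the turn, a rotation vector about the world's x, y, z in rad, then the opening, from 0 (shut) to 1 (fully open). A call has exactly 5 rows; each row shifts and turns the commanded pose from where the row before left it; what a row does not reach is not made up. A row lasts 1/12 s, in which the tool goes at most 41.7 mm and 7.16 degrees, less where a joint would pass 70% of its speed; a pose out of reach is approached as far as the arm can. A call with a gripper value outside its range is refused whole. The fingers move at their own pace and stop on an object; "newtons" is the grip in N (left out, the last holds). Time passes only in rows, so rows that do not move let the fingers close, or fill a call up. It gives the time, the measured TCP pose, the force, the opening and the grip force at its end, in the units of the state.
- read_state(): the state, without advancing time (a new reading comes with each control period).
- capture(name): name is "side" or "top" or "wrist"; returns the picture (384x512x3 uint8, red, green, blue); there is no depth.
- get_calibration(name): a dict with "fx", "fy", "cx", "cy" (pixels), "R" (3x3) and "t" (3): a world point X has camera coordinates R X + t; the wrist camera has in their place "T_tool_cam" (4x4, takes a point from camera to tool coordinates, whose origin is the TCP and whose axes are the flange's). Camera axes: x right, y down, z forward; pixel columns grow to the right and rows downward; lengths in mm; the calibration is good to about 2 mm. A picture is of the moment at which its call begins: read the wrist's pose just before it. get_calibration takes no time and is no camera call.
- finish_job(): hands the job in; it is judged then, once.
The state is a dict: "time": time; "joint_positions": joint angles; "qvel": joint speeds; "joint_torque": joint torques, N m; "tcp_pos": TCP position; "tcp_rot": TCP orientation; "force": force on the tool from outside, world axes, zero at the start; "moment": the same for the moment, N m; "finger_gap": finger opening in mm; "gripper_force": force on a finger pad.
Only numpy, scipy, OpenCV 4.12 (cv2) and the standard library are available. Lean on these libraries where they do the work, as an engineer would, in place of code of your own. Each camera call takes 0.05 s, during which the arm holds its last target. There are 200 camera calls.

## Working session

There is one attempt and no reset: what is moved stays moved. The work goes in short steps, Python scripts to look and compute and a tool call to move; the robot and the scene stay as the last step left them, time stands still between calls to the robot, and variables do not carry over. Pictures are saved under pics/ and viewed, at most 14 in all, crops included, and the job is handed in when it is done.

Besides the shell and the picture viewer there is one more tool, called after "Call:" as a command line: name --argument value ..., lists and objects as JSON in quotes. step_arm: Moves the arm, as the interface text tells. Its arguments: {"type":"object","properties":{"motion":{"type":"string"},"newtons":{"type":"number"}},"required":["motion"]}

```bash
ls; mkdir -p pics; python3 - <<'E'
from bench import *
import cv2,numpy as np
print(read_state())
for n in ("top","side","wrist"):
    im=capture(n); cv2.imwrite(f"pics/{n}0.png",im[:,:,::-1]); print(n,get_calibration(n))
E
```

```text
pics
{'time': 0.0, 'joint_positions': array([-7.75787422e+01,  1.96379800e+01,  8.73763932e+01,  1.65741485e-05,
        7.30743704e+01, -8.36413292e+00]), 'qvel': array([-0.0545515 , -0.02754025,  0.02225694,  0.01459681, -0.02277144,
       -0.07141647]), 'joint_torque': array([ 1.84697296e-04, -4.31239700e+01, -2.44219244e+01,  7.15863146e-02,
        5.58734138e-02, -1.38869527e-04]), 'tcp_pos': array([ 186.24916642, -490.42584086,  226.03607872]), 'tcp_rot': array([-1.79912203e+02, -1.29246550e-02,  2.07853760e+01]), 'force': array([ 0.15925539,  0.02163335, -0.48038699]), 'moment': array([-0.03735633,  0.05781188, -0.022842  ]), 'gripper_force': 0.0, 'finger_gap': 91.67546431412507}
top {'fx': 383.82530479406915, 'fy': 383.82530479406915, 'cx': 259.8803396997662, 'cy': 188.4092882255656, 'R': array([[-3.43061484e-03, -9.99994090e-01,  2.27681311e-04],
       [-9.95054978e-01,  3.39106900e-03, -9.92677746e-02],
       [ 9.92664158e-02, -5.67104923e-04, -9.95060730e-01]]), 't': array([ -42.07845986,  535.70616328, 1037.34999133])}
side {'fx': 376.90267393930793, 'fy': 376.90267393930793, 'cx': 255.7998751447822, 'cy': 193.64707568090526, 'R': array([[-0.85437764, -0.5193438 , -0.01791254],
       [-0.35935308,  0.61537252, -0.70155686],
       [ 0.37537209, -0.59295757, -0.71238831]]), 't': array([432.33904003, 307.75842304, 932.77548104])}
wrist {'fx': 333.33638173588747, 'fy': 333.33638173588747, 'cx': 258.5092572330518, 'cy': 193.98597943756087, 'T_tool_cam': array([[ 3.49321353e-05, -9.59064873e-01, -2.83186454e-01,
         7.64012561e+01],
       [ 9.99999976e-01, -2.76279763e-05,  2.16921237e-04,
        -1.25895891e+00],
       [-2.15865408e-04, -2.83186455e-01,  9.59064849e-01,
        -1.58680035e+02],
       [ 0.00000000e+00,  0.00000000e+00,  0.00000000e+00,
         1.00000000e+00]])}
```

View pics/top0.png

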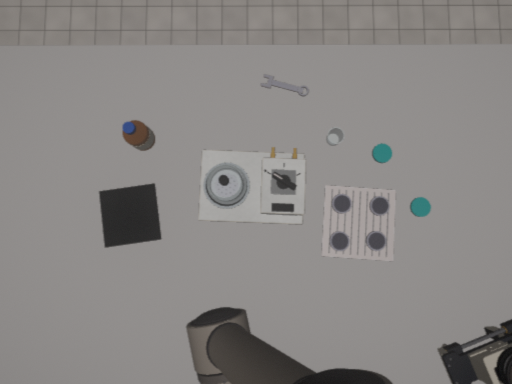

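View pics/side0.png

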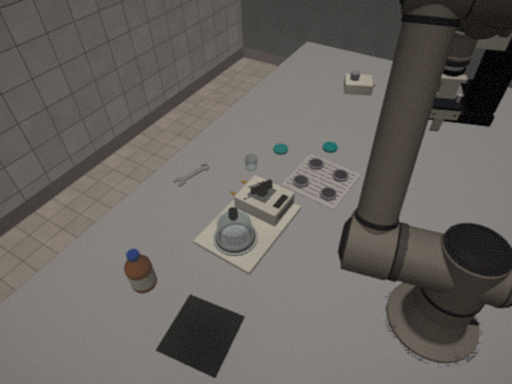

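The top view shows the station at (253,187) with the bell at (226,184) and the switch at (284,182). The pad is at (130,215), and the mat has four frits at (342,203), (380,205), (340,241) and (376,240). Possible mix-ups: turquoise discs at (382,153) and (420,207), which I'll leave, and a box far off at side (358,83), which isn't the station. The dark steel-rimmed discs on the mat are the targets.

```bash
cat > h.py <<'E'
from bench import *
import cv2,numpy as np
from scipy.spatial.transform import Rotation as Ro
def snap(n,f=None):
    st=read_state(); im=capture(n)
    if f: cv2.imwrite(f"pics/{f}.png",im[:,:,::-1])
    return st,im
def cam(n,st=None):
    c=get_calibration(n)
    if n!="wrist": return c,c["R"].T,-c["R"].T@c["t"]
    Rt=Ro.from_euler("xyz",st["tcp_rot"],degrees=True).as_matrix(); T=c["T_tool_cam"]
    return c,Rt@T[:3,:3],Rt@T[:3,3]+st["tcp_pos"]
def pt(n,uv,z,st=None):
    c,R,o=cam(n,st); uv=np.atleast_2d(uv).astype(float)
    d=np.c_[(uv[:,0]-c["cx"])/c["fx"],(uv[:,1]-c["cy"])/c["fy"],np.ones(len(uv))]@R.T
    return o+d*((z-o[2])/d[:,2])[:,None]
def proj(n,X,st=None):
    c,R,o=cam(n,st); p=(np.atleast_2d(X)-o)@R
    return np.c_[p[:,0]/p[:,2]*c["fx"]+c["cx"],p[:,1]/p[:,2]*c["fy"]+c["cy"]]
E
python3 - <<'E'
from h import *
im=cv2.imread("pics/top0.png"); g=cv2.cvtColor(im,6)
def P(nm,uv,z): print(nm,pt("top",uv,z).round(0)[:,:2].tolist())
# pad
def big(mask,roi):
    x0,y0,x1,y1=roi; m=np.zeros_like(mask); m[y0:y1,x0:x1]=mask[y0:y1,x0:x1]
    c=max(cv2.findContours(m,0,2)[0],key=cv2.contourArea); return cv2.minAreaRect(c)
for nm,m,roi,z in (("pad",(g<70).astype(np.uint8),(90,170,175,260),4),("mat",(g>178).astype(np.uint8),(310,175,405,270),3),("station",(g>175).astype(np.uint8),(190,140,311,232),20)):
    r=big(m,roi); b=cv2.boxPoints(r); print(nm,r); P(nm+" c",r[0],z); P(nm+" corners",b,z)
m=(g[180:262,318:400]<95).astype(np.uint8)
n,l,s,c=cv2.connectedComponentsWithStats(m)
for i in range(1,n):
    if s[i,4]>60: P("frit %d"%s[i,4],c[i]+[318,180],13)
P("knob",[224,180],26+112); P("bell rim",[227,185.5],30); P("bar ends",[[274,174],[294,188]],108); P("bottle cap",[129,128],135);P("beaker",[334,140],25)
cv2.imwrite("pics/crop1.png",cv2.resize(im[140:270,190:410],None,fx=3.6,fy=3.6,interpolation=2))
E
```

```text
pad ((129.42001342773438, 214.9399871826172), (55.437164306640625, 57.13422393798828), 81.8698959350586)
pad c [[464.0, 323.0]]
pad corners [[530.0, 416.0], [553.0, 257.0], [399.0, 231.0], [377.0, 388.0]]Traceback (most recent call last):
  File "<stdin>", line 9, in <module>
  File "<stdin>", line 7, in big
ValueError: max() iterable argument is empty
```

```bash
python3 - <<'E'
from h import *
im=cv2.imread("pics/top0.png"); g=cv2.cvtColor(im,6)
def P(nm,uv,z): print(nm,pt("top",uv,z).round(0)[:,:2].tolist())
print("bench",g[280,300],g[190,195],"mat",g[256,350],"st",g[215,215],im[280,300],im[256,350],im[215,215])
m=(g[180:262,318:400]<95).astype(np.uint8)
n,l,s,c=cv2.connectedComponentsWithStats(m)
for i in range(1,n):
    if s[i,4]>60: P("frit %d"%s[i,4],c[i]+[318,180],13)
P("mat corners",[[325,187],[395,188],[393,260],[322,257]],3); P("st corners",[[202,151],[305,153],[303,224],[200,220]],20)
P("knob",[224,180],26+112); P("bell rim",[227,185.5],30); P("bar ends",[[274,174],[294,188]],108); P("bottle cap",[129,128],135);P("beaker",[334,140],25)
cv2.imwrite("pics/crop1.png",cv2.resize(im[140:270,190:410],None,fx=3.6,fy=3.6,interpolation=2))
E
```

```text
bench 145 146 mat 164 st 166 [143 144 147] [160 162 169] [164 166 167]
frit 204 [[495.0, -272.0]]
frit 206 [[488.0, -378.0]]
frit 208 [[391.0, -264.0]]
frit 210 [[391.0, -366.0]]
mat corners [[541.0, -229.0], [538.0, -427.0], [336.0, -414.0], [345.0, -216.0]]
st corners [[643.0, 119.0], [636.0, -171.0], [437.0, -163.0], [449.0, 122.0]]
knob [[546.0, 45.0]]
bell rim [[544.0, 47.0]]
bar ends [[565.0, -80.0], [528.0, -131.0]]
bottle cap [[679.0, 286.0]]
beaker [[672.0, -253.0]]
```

View pics/crop1.png

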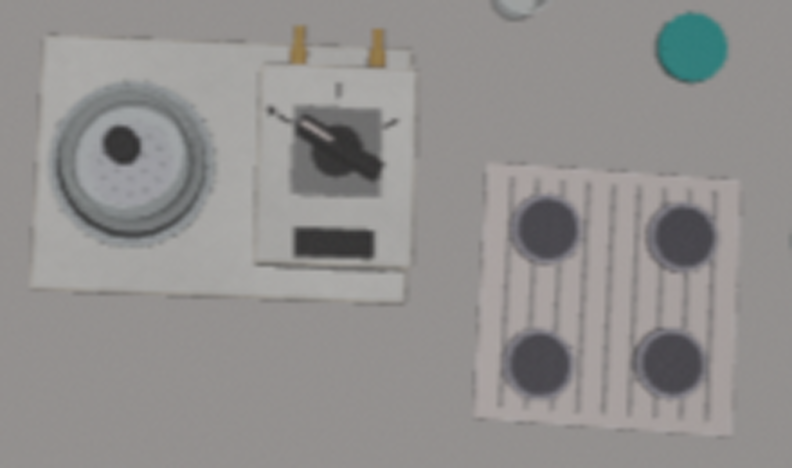

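The crop shows the bell, the switch bar with its white line pointing towards the dotted vacuum tick, and four dark frits on the mat. The disc at top right is turquoise and stays put. Next I move above the handle and look from there.

Call:
step_arm --motion "12 13 0 0 0 0.02 1;24 26 0 0 0 0.04 1;24 26 0 0 0 0.04 1;24 26 0 0 0 0.04 1;24 26 0 0 0 0.04 1"

```text
time: 0.57
tcp_pos: [295.0, -372.4, 226.5]
tcp_rot: [-180.0, -0.0, 31.2]
force: [2.6, -1.1, 1.0]
finger_gap: 91.7
gripper_force: 0.0
```

Call:
step_arm --motion "24 26 0 0 0 0.04 1;24 26 0 0 0 0.04 1;24 26 0 0 0 0.04 1;24 26 0 0 0 0.04 1;24 26 0 0 0 0.04 1"

```text
time: 0.98
tcp_pos: [415.1, -242.3, 226.7]
tcp_rot: [-180.0, 0.0, 42.7]
force: [0.6, 0.3, -0.0]
finger_gap: 91.6
gripper_force: 0.0
```

Call:
step_arm --motion "24 26 0 0 0 0.04 1;24 26 0 0 0 0.04 1;24 26 0 0 0 0.04 1;24 20 0 0 0 0.04 1;14 9 0 0 0 0.02 1"

```text
time: 1.4
tcp_pos: [526.1, -133.9, 226.5]
tcp_rot: [-180.0, -0.0, 53.1]
force: [-0.1, 0.6, -0.7]
finger_gap: 91.7
gripper_force: 0.0
```

Call:
step_arm --motion "0 0 0 0 0 0 1;0 0 0 0 0 0 1;0 0 0 0 0 0 1;0 0 0 0 0 0 1;0 0 0 0 0 0 1"

```text
time: 1.82
tcp_pos: [523.6, -137.7, 226.9]
tcp_rot: [180.0, 0.0, 52.8]
force: [-0.2, -0.5, 0.5]
finger_gap: 92.1
gripper_force: 0.0
```

```bash
python3 - <<'E'
from h import *
st,im=snap("wrist","w1"); print(st["tcp_pos"],st["tcp_rot"],st["time"],grip_point_offset)
E
```

```text
[ 523.59801034 -137.71909937  226.86635532] [1.79999144e+02 1.15027366e-02 5.27686368e+01] 1.8167 18.8
```

View pics/w1.png

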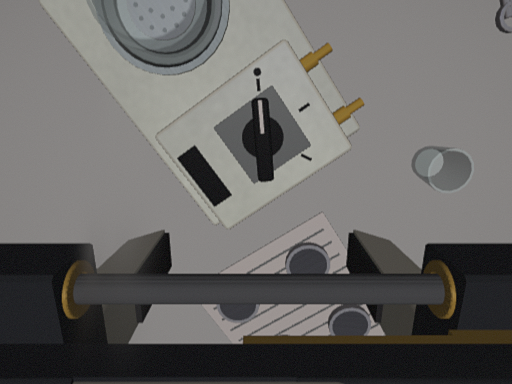

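The wrist view shows the bar from (260,100), the white-line end, to (266,180). The console corners are at (287,41), (350,146), (228,228) and (157,137).

```bash
python3 - <<'E'
from h import *
import types
st=dict(tcp_pos=np.array([523.6,-137.7,226.87]),tcp_rot=np.array([180,0,52.77]))
im=cv2.imread("pics/w1.png"); g=cv2.cvtColor(im,6)
m=np.zeros_like(g); m[85:195,235:290]=(g[85:195,235:290]<45)
c=max(cv2.findContours(m,0,2)[0],key=cv2.contourArea); print(cv2.minAreaRect(c))
e=pt("wrist",[[260,100],[266,180]],108,st)[:,:2]; print(e,e.mean(0),np.degrees(np.arctan2(*(e[0]-e[1])[::-1])))
k=pt("wrist",[[287,41],[350,146],[228,228],[157,137]],70,st)[:,:2]; print(k.round(1),k.mean(0))
d=k[0]-k[1]; d2=k[3]-k[2]; print([np.degrees(np.arctan2(-v[0],v[1])) for v in(d,d2)])
E
```

```text
((262.0, 139.0), (82.0, 40.0), 90.0)
[[ 568.24358517  -79.13177225]
 [ 532.45539313 -134.87661518]] [ 550.34948915 -107.00419371] 57.299534965022694
[[ 616.6  -54.5]
 [ 610.6 -164.6]
 [ 466.4 -159.8]
 [ 470.8  -47.7]] [ 541.11741892 -106.65311234]
[np.float64(-3.104188647038866), np.float64(-2.24576004941889)]
```

Call:
step_arm --motion "9 10 -20 0 0 0.026 0.5;9 10 -20 0 0 0.026 0.5;9 10.7 -20 0 0 0.027 0.5;0 0 -20 0 0 0 0.5;0 0 -10 0 0 0 0.5" --newtons 20

```text
time: 2.28
tcp_pos: [550.2, -105.8, 134.5]
tcp_rot: [-179.8, 0.1, 57.4]
force: [-0.9, 0.4, -0.1]
finger_gap: 62.7
gripper_force: 0.0
```

Call:
step_arm --motion "0 0 0 0 0 0 0.5;0 0 0 0 0 0 0.5;0 0 0 0 0 0 0.5;0 0 0 0 0 0 0.5;0 0 0 0 0 0 0.5"

```text
time: 2.7
tcp_pos: [551.8, -106.6, 137.9]
tcp_rot: [179.9, -0.0, 57.4]
force: [-0.7, 0.3, -0.8]
finger_gap: 46.2
gripper_force: 0.0
```

Call:
step_arm --motion "-0.5 0 -15 0 0 0 0.5;-0.5 0 -15 0 0 0 0.5;0 0 -15 0 0 0 0.5;0 0 -8 0 0 0 0.5;0 0 -4 0 0 0 0.5"

```text
time: 3.12
tcp_pos: [550.0, -106.1, 79.1]
tcp_rot: [-179.9, 0.0, 57.4]
force: [-0.5, -0.2, -0.3]
finger_gap: 45.6
gripper_force: 0.0
```

Call:
step_arm --motion "0 0 0 0 0 0 0.4;0 0 0 0 0 0 0;0 0 0 0 0 0 0;0 0 0 0 0 0 0;0 0 0 0 0 0 0"

```text
time: 3.53
tcp_pos: [550.7, -106.2, 80.4]
tcp_rot: [179.9, -0.0, 57.4]
force: [-0.0, 0.6, -0.0]
finger_gap: 17.1
gripper_force: 0.0
```

Call:
step_arm --motion "0 0 0 0 0 0 0;0 0 0 0 0 0 0;0 0 0 0 0 0 0;0 0 0 0 0 0 0;0 0 0 0 0 0 0"

```text
time: 3.95
tcp_pos: [551.4, -106.7, 80.4]
tcp_rot: [179.8, -0.0, 57.4]
force: [4.4, -2.5, 2.2]
finger_gap: 13.7
gripper_force: 20.0
```

Call:
step_arm --motion "0 0 0 0 0 -0.06 0;0 0 0 0 0 -0.1 0;0 0 0 0 0 -0.1 0;0 0 0 0 0 -0.1 0;0 0 0 0 0 -0.1 0"

```text
time: 4.37
tcp_pos: [551.8, -107.1, 80.4]
tcp_rot: [179.8, -0.1, 30.8]
force: [6.3, -5.4, 0.4]
finger_gap: 14.1
gripper_force: 20.0
```

Call:
step_arm --motion "0 0 0 0 0 -0.1 0;0 0 0 0 0 -0.1 0;0 0 0 0 0 -0.1 0;0 0 0 0 0 -0.1 0;0 0 0 0 0 -0.1 0"

```text
time: 4.78
tcp_pos: [551.9, -107.7, 80.4]
tcp_rot: [179.8, -0.2, 2.1]
force: [6.0, -7.1, 0.2]
finger_gap: 13.8
gripper_force: 20.0
```

Call:
step_arm --motion "0 0 0 0 0 -0.05 0;0 0 0 0 0 -0.035 0;0 0 0 0 0 0 0;0 0 0 0 0 0 0;0 0 0 0 0 0 0"

```text
time: 5.2
tcp_pos: [551.9, -107.8, 80.4]
tcp_rot: [179.9, -0.2, -2.5]
force: [7.5, -7.0, -0.2]
finger_gap: 13.5
gripper_force: 20.0
```

Call:
step_arm --motion "0 0 0 0 0 0 0;0 0 0 0 0 0 0;0 0 0 0 0 0 0;0 0 0 0 0 0 0;0 0 0 0 0 0 0"

```text
time: 5.62
tcp_pos: [551.9, -107.7, 80.4]
tcp_rot: [179.9, -0.2, -2.5]
force: [5.9, -7.2, 0.4]
finger_gap: 14.1
gripper_force: 20.0
```

Call:
step_arm --motion "0 0 0 0 0 0 0;0 0 0 0 0 0 0;0 0 0 0 0 0 0;0 0 0 0 0 0 0;0 0 0 0 0 0 0"

```text
time: 6.03
tcp_pos: [551.9, -107.8, 80.4]
tcp_rot: [179.9, -0.2, -2.5]
force: [5.0, -7.0, -0.3]
finger_gap: 14.1
gripper_force: 20.0
```

Call:
step_arm --motion "0 0 0 0 0 0 0;0 0 0 0 0 0 0;0 0 0 0 0 0 0;0 0 0 0 0 0 0;0 0 0 0 0 0 0"

```text
time: 6.45
tcp_pos: [551.9, -107.8, 80.4]
tcp_rot: [179.9, -0.2, -2.5]
force: [6.6, -7.3, -0.4]
finger_gap: 14.0
gripper_force: 20.0
```

Call:
step_arm --motion "0 0 0 0 0 0 0;0 0 0 0 0 0 0;0 0 0 0 0 0 0;0 0 0 0 0 0 0;0 0 0 0 0 0 0"

```text
time: 6.87
tcp_pos: [551.9, -107.7, 80.4]
tcp_rot: [179.9, -0.2, -2.5]
force: [7.0, -7.6, 0.4]
finger_gap: 14.0
gripper_force: 20.0
```

Call:
step_arm --motion "0 0 0 0 0 0 0;0 0 0 0 0 0 0;0 0 0 0 0 0 0;0 0 0 0 0 0 0;0 0 0 0 0 0 0"

```text
time: 7.28
tcp_pos: [552.0, -107.8, 80.4]
tcp_rot: [179.9, -0.2, -2.5]
force: [6.3, -7.9, -0.7]
finger_gap: 14.1
gripper_force: 20.0
```

Call:
step_arm --motion "0 0 0 0 0 0 0;0 0 0 0 0 0 0;0 0 0 0 0 0 0;0 0 0 0 0 0 0;0 0 0 0 0 0 0"

```text
time: 7.7
tcp_pos: [551.9, -107.8, 80.4]
tcp_rot: [179.9, -0.2, -2.5]
force: [5.7, -7.0, -0.3]
finger_gap: 13.7
gripper_force: 20.0
```

Call:
step_arm --motion "0 0 0 0 0 -0.06 0;0 0 0 0 0 -0.1 0;0 0 0 0 0 -0.1 0;0 0 0 0 0 -0.1 0;0 0 0 0 0 -0.1 0"

```text
time: 8.12
tcp_pos: [551.8, -108.3, 80.4]
tcp_rot: [179.9, -0.3, -29.1]
force: [4.7, -10.0, -1.2]
finger_gap: 13.8
gripper_force: 20.0
```

Call:
step_arm --motion "0 0 0 0 0 -0.1 0;0 0 0 0 0 -0.1 0;0 0 0 0 0 -0.1 0;0 0 0 0 0 -0.1 0;0 0 0 0 0 -0.1 0"

```text
time: 8.53
tcp_pos: [551.4, -108.7, 80.4]
tcp_rot: [-180.0, -0.3, -57.8]
force: [3.1, -11.5, 0.7]
finger_gap: 14.1
gripper_force: 20.0
```

Call:
step_arm --motion "0 0 0 0 0 -0.06 0;0 0 0 0 0 -0.03 0;0 0 0 0 0 0 0;0 0 0 0 0 0 0;0 0 0 0 0 0 0"

```text
time: 8.95
tcp_pos: [551.3, -108.8, 80.4]
tcp_rot: [-180.0, -0.3, -62.7]
force: [3.4, -11.2, 1.4]
finger_gap: 13.7
gripper_force: 20.0
```

Call:
step_arm --motion "0 0 0 0 0 -0.03 0;0 0 0 0 0 0 0;0 0 0 0 0 0 0.5;0 0 0 0 0 0 0.5;0 0 0 0 0 0 0.5"

```text
time: 9.37
tcp_pos: [549.4, -105.5, 79.3]
tcp_rot: [179.9, 0.1, -64.4]
force: [0.4, -0.2, -0.0]
finger_gap: 29.6
gripper_force: 0.0
```

Call:
step_arm --motion "0 0 10 0 0 0 0.5;0 0 25 0 0 0 0.5;0 0 30 0 0 0.08 0.5;0 0 30 0 0 0.1 0.5;-6 10 30 0 0 0.1 0.5"

```text
time: 9.78
tcp_pos: [544.5, -96.8, 206.6]
tcp_rot: [180.0, -0.0, -48.1]
force: [0.3, 0.2, 0.3]
finger_gap: 45.6
gripper_force: 0.0
```

Call:
step_arm --motion "-10 22 10 0 0 0.1 0.7;-10 22 10 0 0 0.1 0.7;-10 22 0 0 0 0.1 0.7;-10 22 0 0 0 0.1 0.7;-10 22 0 0 0 0.1 0.7"

```text
time: 10.2
tcp_pos: [493.4, 15.1, 225.6]
tcp_rot: [-180.0, -0.0, -19.4]
force: [-0.2, 0.2, 0.0]
finger_gap: 64.1
gripper_force: 0.0
```

Call:
step_arm --motion "-10 22 0 0 0 0.1 0.7;-5 13 0 0 0 0.1 0.7;0 0 0 0 0 0.1 0.7;0 0 0 0 0 0 0.7;0 0 0 0 0 0 0.7"

```text
time: 10.62
tcp_pos: [479.2, 49.1, 225.3]
tcp_rot: [180.0, -0.0, -2.6]
force: [0.7, 0.5, 0.3]
finger_gap: 64.3
gripper_force: 0.0
```

```bash
python3 - <<'E'
from h import *
st,im=snap("wrist","w2"); print(st["tcp_pos"],st["tcp_rot"],st["time"])
np.save("w2.npy",np.r_[st["tcp_pos"],st["tcp_rot"]])
E
```

```text
[479.17694949  49.12300136 225.25011833] [ 1.79993940e+02 -1.64362655e-02 -2.60473030e+00] 10.6167
```

View pics/w2.png

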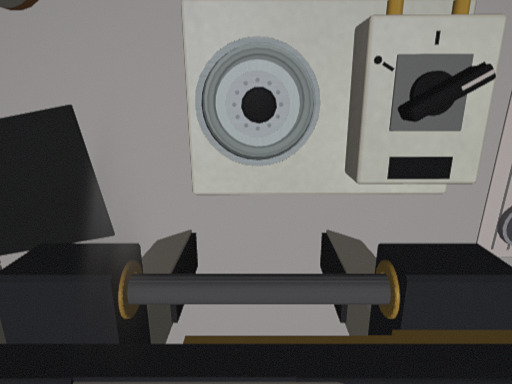

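The switch bar now points to vent, with its line end at (493,72). The knob is at (259,104) and the bell flange centre is at (258,101).

```bash
python3 - <<'E'
from h import *
a=np.load("w2.npy"); st=dict(tcp_pos=a[:3],tcp_rot=a[3:])
g=cv2.imread("pics/w2.png",0); m=np.zeros_like(g); m[80:130,235:285]=g[80:130,235:285]<50
c=max(cv2.findContours(m,0,2)[0],key=cv2.contourArea); (u,r)=cv2.minEnclosingCircle(c); print(u,r)
print("knob",pt("wrist",u,138,st),"flange",pt("wrist",[258,101],32,st))
e=pt("wrist",[[494,73],[402,113]],108,st)[:,:2]; print(e,e.mean(0),np.degrees(np.arctan2(*(e[0]-e[1])[::-1])))
k=pt("wrist",[[371,15],[505,14],[481,183],[358,182]],70,st)[:,:2];print(k.round(1),k.mean(0))
k=pt("wrist",[[183,2],[194,195],[446,193]],20,st)[:,:2];print(k.round(1))
p=cv2.imread("pics/top0.png",0)
E
```

```text
(258.5, 104.5882339477539) 17.476354598999023
knob [[548.93767503  47.00384936 138.        ]] flange [[549.86489227  47.43667386  32.        ]]
[[ 563.63078043 -137.51405342]
 [ 536.40682786  -68.14634851]] [ 550.01880415 -102.83020096] -68.57204797360012
[[ 616.2  -51.6]
 [ 611.9 -164.9]
 [ 463.8 -165.8]
 [ 470.3  -46.2]] [ 540.53995592 -107.13367502]
[[ 645.7  116.1]
 [ 449.9  125. ]
 [ 439.3 -161.6]]
```

Call:
step_arm --motion "14 -0.5 0 0 0 0 0.6;20 -0.5 0 0 0 0 0.6;20 -0.5 -10 0 0 0 0.6;15 -0.5 -20 0 0 0 0.6;3 0 -20 0 0 0 0.6" --newtons 25

```text
time: 11.08
tcp_pos: [554.1, 46.0, 174.5]
tcp_rot: [180.0, -0.2, -2.7]
force: [0.1, -0.4, -0.2]
finger_gap: 55.4
gripper_force: 0.0
```

Call:
step_arm --motion "0 0 0 0 0 0 0.6;0 0 0 0 0 0 0.6;0 0 0 0 0 0 0.6;0 0 0 0 0 0 0.6;0 0 0 0 0 0 0.6"

```text
time: 11.5
tcp_pos: [551.7, 46.8, 176.2]
tcp_rot: [180.0, -0.1, -2.5]
force: [0.1, -0.5, -0.7]
finger_gap: 55.1
gripper_force: 0.0
```

Call:
step_arm --motion "-1 0 -10 0 0 0 0.6;-1.5 0 -20 0 0 0 0.6;0 0 -20 0 0 0 0.6;0 0 -15 0 0 0 0.6;0 0 -6 0 0 0 0.6"

```text
time: 11.92
tcp_pos: [547.3, 47.0, 101.5]
tcp_rot: [180.0, 0.2, -2.5]
force: [-0.1, 1.0, 0.0]
finger_gap: 55.2
gripper_force: 0.0
```

Call:
step_arm --motion "0 0 0 0 0 0 0.5;0 0 0 0 0 0 0.4;0 0 0 0 0 0 0.3;0 0 0 0 0 0 0;0 0 0 0 0 0 0"

```text
time: 12.33
tcp_pos: [549.4, 46.7, 104.7]
tcp_rot: [180.0, -0.1, -2.5]
force: [0.3, -2.7, 1.2]
finger_gap: 26.3
gripper_force: 1.4
```

Call:
step_arm --motion "0 0 0 0 0 0 0;0 0 0 0 0 0 0;0 0 0 0 0 0 0;0 0 0 0 0 0 0;0 0 0 0 0 0 0"

```text
time: 12.75
tcp_pos: [549.4, 46.7, 104.6]
tcp_rot: [180.0, -0.1, -2.5]
force: [-0.8, -1.6, 6.0]
finger_gap: 25.4
gripper_force: 25.0
```

Call:
step_arm --motion "0 0 2 0 0 0 0;0 0 4 0 0 0 0;0 0 8 0 0 0 0;0 0 12 0 0 0 0;0 0 15 0 0 0 0"

```text
time: 13.17
tcp_pos: [548.0, 47.0, 144.5]
tcp_rot: [-180.0, 0.2, -2.5]
force: [-0.1, 0.5, -3.8]
finger_gap: 25.3
gripper_force: 25.0
```

Call:
step_arm --motion "0 0 15 0 0 0 0;0 0 15 0 0 0 0;-2 6 8 0 0 0 0;-4 13 0 0 0 0 0;-6 20 0 0 0 0 0"

```text
time: 13.58
tcp_pos: [536.7, 86.0, 182.7]
tcp_rot: [180.0, -0.0, -2.6]
force: [-0.1, 0.3, -4.4]
finger_gap: 25.4
gripper_force: 25.0
```

Call:
step_arm --motion "-7 23 0 0 0 0 0;-7 23 0 0 0 0 0;-7 23 0 0 0 0 0;-7 23 0 0 0 0 0;-7 23 0 0 0 0 0"

```text
time: 14.0
tcp_pos: [500.0, 202.9, 181.7]
tcp_rot: [180.0, 0.1, -2.4]
force: [-0.0, -1.0, -4.2]
finger_gap: 25.9
gripper_force: 25.0
```

Call:
step_arm --motion "-7 23 0 0 0 0 0;-7 23 0 0 0 0 0;-7 23 0 0 0 0 0;-7 23 0 0 0 0 0;-6 18 0 0 0 0 0"

```text
time: 14.42
tcp_pos: [465.5, 313.3, 181.6]
tcp_rot: [180.0, 0.1, -2.4]
force: [-0.1, 0.5, -4.6]
finger_gap: 25.2
gripper_force: 25.0
```

Call:
step_arm --motion "-3 10 0 0 0 0 0;0 3 0 0 0 0 0;0 0 0 0 0 0 0;0 0 0 0 0 0 0;0 0 0 0 0 0 0"

```text
time: 14.83
tcp_pos: [465.1, 322.9, 182.6]
tcp_rot: [180.0, 0.0, -2.5]
force: [-0.6, -0.6, -3.3]
finger_gap: 25.4
gripper_force: 25.0
```

```bash
python3 - <<'E'
from h import *
st,im=snap("top","t2"); s,im2=snap("side","s2")
print(st["tcp_pos"],st["finger_gap"],st["gripper_force"],st["force"])
cv2.imwrite("pics/c2.png",np.hstack([cv2.resize(im[90:300,60:340,::-1],(400,300)),cv2.resize(im2[180:384,60:332,::-1],(400,300))]))
E
```

```text
[465.09828398 322.90794844 182.56235795] 25.422252341046512 24.999511241912842 [-0.62702197 -0.57207757 -3.25237012]
```

View pics/c2.png

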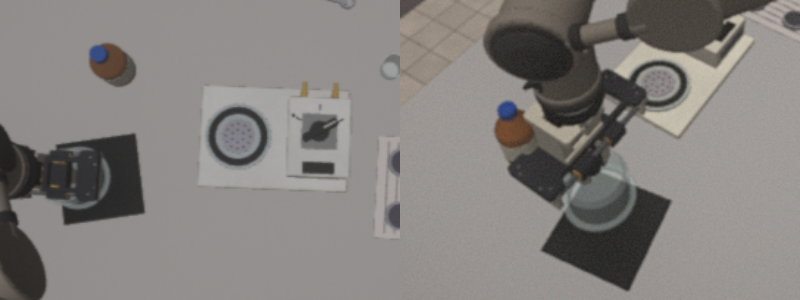

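The bell hangs upright above the pad, and the bare plate with its perforated support shows at about (238,136) of the crop. I'll lower the bell onto the pad.

Call:
step_arm --motion "0 0 -10 0 0 0 0;0 0 -20 0 0 0 0;0 0 -20 0 0 0 0;0 0 -20 0 0 0 0;0 0 -12 0 0 0 0"

```text
time: 15.35
tcp_pos: [463.9, 322.8, 98.0]
tcp_rot: [179.9, 0.2, -2.5]
force: [-1.1, -0.5, -3.8]
finger_gap: 25.2
gripper_force: 25.0
```

Call:
step_arm --motion "0 0 -6 0 0 0 0;0 0 -4 0 0 0 0;0 0 -3 0 0 0 0;0 0 -2 0 0 0 0;0 0 -2 0 0 0 0"

```text
time: 15.77
tcp_pos: [465.4, 324.0, 84.3]
tcp_rot: [-180.0, -0.1, -2.5]
force: [0.2, 0.7, -3.4]
finger_gap: 25.7
gripper_force: 25.0
```

Call:
step_arm --motion "0 0 -1 0 0 0 0;0 0 -0.5 0 0 0 0;0 0 0 0 0 0 0;0 0 0 0 0 0 0;0 0 0 0 0 0 0"

```text
time: 16.18
tcp_pos: [465.0, 324.0, 82.6]
tcp_rot: [-180.0, -0.0, -2.5]
force: [0.2, 0.3, -1.9]
finger_gap: 25.7
gripper_force: 25.0
```

Call:
step_arm --motion "0 0 -0.5 0 0 0 0;0 0 0 0 0 0 0.6;0 0 0 0 0 0 0.6;0 0 0 0 0 0 0.6;0 0 0 0 0 0 0.6"

```text
time: 16.6
tcp_pos: [465.1, 324.0, 81.8]
tcp_rot: [-180.0, -0.0, -2.5]
force: [0.4, 0.7, 0.7]
finger_gap: 47.5
gripper_force: 0.0
```

Call:
step_arm --motion "0 0 8 0 0 0 0.6;0 0 25 0 0 0 0.6;0 0 35 0 0 0 0.6;0 0 35 0 0 0 0.8;0 -10 30 0 0 0 0.8"

```text
time: 17.02
tcp_pos: [465.0, 315.0, 217.6]
tcp_rot: [-179.9, -0.1, -2.4]
force: [1.0, 0.4, -0.2]
finger_gap: 63.8
gripper_force: 0.0
```

Call:
step_arm --motion "-3 -24 10 0 0 0.042 0.8;-3 -34 10 0 0 0.042 0.8;-3 -36 5 0 0 0.042 0.8;-3 -36 0 0 0 0.042 0.8;-3 -36 0 0 0 0.042 0.8"

```text
time: 17.43
tcp_pos: [449.6, 146.6, 240.9]
tcp_rot: [180.0, -0.1, 9.7]
force: [0.3, -0.1, 0.1]
finger_gap: 73.4
gripper_force: 0.0
```

Call:
step_arm --motion "-3 -36 0 0 0 0.042 0.8;-3 -36 0 0 0 0.042 0.8;-3 -36 0 0 0 0.042 0.8;-3 -36 0 0 0 0.042 0.8;-3 -36 0 0 0 0.042 0.8"

```text
time: 17.85
tcp_pos: [434.4, -33.8, 240.6]
tcp_rot: [180.0, -0.1, 21.7]
force: [0.7, 0.7, -0.2]
finger_gap: 73.3
gripper_force: 0.0
```

Call:
step_arm --motion "-3 -36 0 0 0 0.042 0.8;-3 -36 0 0 0 0.042 0.8;-3 -36 0 0 0 0.042 0.8;-3 -36 0 0 0 0.042 0.8;-3 -36 0 0 0 0.042 0.8"

```text
time: 18.27
tcp_pos: [419.4, -214.0, 240.6]
tcp_rot: [179.9, -0.0, 33.7]
force: [0.9, -0.8, 0.1]
finger_gap: 73.4
gripper_force: 0.0
```

Call:
step_arm --motion "-3 -36 0 0 0 0.042 0.8;-3 -36 0 0 0 0.042 0.8;-3 -36 0 0 0 0.042 0.8;-3 -20 0 0 0 0.042 0.8;0 -10 0 0 0 0.042 0.8"

```text
time: 18.68
tcp_pos: [406.9, -353.2, 240.0]
tcp_rot: [179.9, 0.0, 45.6]
force: [-1.0, -0.5, -0.1]
finger_gap: 73.4
gripper_force: 0.0
```

Call:
step_arm --motion "0 0 0 0 0 0 0.8;0 0 0 0 0 0 0.8;0 0 0 0 0 0 0.8;0 0 0 0 0 0 0.8;0 0 0 0 0 0 0.8"

```text
time: 19.1
tcp_pos: [408.1, -349.2, 240.1]
tcp_rot: [180.0, -0.0, 45.7]
force: [0.2, 0.4, -0.4]
finger_gap: 73.0
gripper_force: 0.0
```

```bash
cat > look.py <<'E'
from h import *
import sys
f=sys.argv[1]; z=float(sys.argv[2]); st,im=snap("wrist",f); np.save(f+".npy",np.r_[st["tcp_pos"],st["tcp_rot"]])
print(st["time"],st["tcp_pos"].round(1),st["tcp_rot"].round(1))
g=cv2.cvtColor(im,7); hsv=cv2.cvtColor(im,41)
m=((g<100)&(hsv[...,1]<70)).astype(np.uint8); m[240:]=0
for c in cv2.findContours(m,0,2)[0]:
    A=cv2.contourArea(c)
    if A>250 and len(c)>5:
        e=cv2.fitEllipse(c); print("blob",int(A),np.round(e[0],1),np.round(e[1],1),pt("wrist",e[0],z,st)[0].round(1))
E
python3 look.py w3 13
```

```text
19.1 [ 408.1 -349.2  240.1] [180.   -0.   45.7]
blob 1124 [259.9 183.8] [37.2 38.7] [ 391.6 -367.1   13. ]
blob 1281 [328.8 133.8] [39.3 41.8] [ 489.4 -379.8   13. ]
blob 1327 [196.8 121.4] [40.  42.4] [ 391.4 -264.7   13. ]
blob 1521 [234.2  65.9] [42.8 45.6] [ 463.8 -253.    13. ]
```

View pics/w3.png

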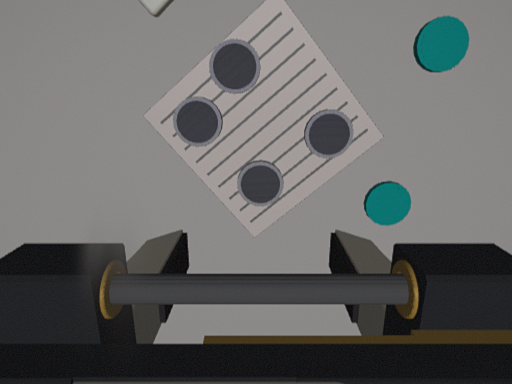

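One frit has been knocked: it now lies at pixel (234,66), about (464,-253). The other three are unmoved at (260,184), (329,134) and (197,121). I'll take (391.6,-367) first.

Call:
step_arm --motion "-8 -9 -20 0 0 0 0.8;-8 -9 -35 0 0 0 0.8;0 0 -38 0 0 0 0.8;0 0 -38 0 0 0 0.8;0 0 -20 0 0 0 0.8" --newtons 30

```text
time: 19.57
tcp_pos: [390.5, -366.1, 85.1]
tcp_rot: [-179.7, -0.0, 45.7]
force: [-0.2, -0.1, -0.6]
finger_gap: 73.4
gripper_force: 0.0
```

Call:
step_arm --motion "0 0 -10 0 0 0 0.8;0 0 0 0 0 0 0.8;0 0 0 0 0 0 0.8;0 0 0 0 0 0 0.8;0 0 0 0 0 0 0.8"

```text
time: 19.98
tcp_pos: [392.7, -369.0, 80.6]
tcp_rot: [179.8, 0.0, 45.7]
force: [0.0, 0.6, -0.2]
finger_gap: 73.3
gripper_force: 0.0
```

Call:
step_arm --motion "-0.5 1 -20 0 0 0 0.8;-0.5 1 -25 0 0 0 0.8;0 0 -15 0 0 0 0.8;0 0 -8 0 0 0 0.8;0 0 -4 0 0 0 0.8"

```text
time: 20.4
tcp_pos: [391.0, -366.3, 6.7]
tcp_rot: [180.0, 0.0, 45.7]
force: [-0.4, 0.3, -0.2]
finger_gap: 73.4
gripper_force: 0.0
```

Call:
step_arm --motion "0 0 -2.5 0 0 0 0.8;0 0 0 0 0 0 0.8;0 0 0 0 0 0 0.65;0 0 0 0 0 0 0.4;0 0 0 0 0 0 0.4"

```text
time: 20.82
tcp_pos: [391.2, -366.6, 5.0]
tcp_rot: [179.9, 0.0, 45.7]
force: [0.7, -1.7, 0.7]
finger_gap: 57.9
gripper_force: 0.4
```

Call:
step_arm --motion "0 0 0 0 0 0 0.4;0 0 0 0 0 0 0.4;0 0 0 0 0 0 0.4;0 0 0 0 0 0 0.4;0 0 0 0 0 0 0.4"

```text
time: 21.23
tcp_pos: [391.2, -366.6, 4.9]
tcp_rot: [179.9, 0.0, 45.7]
force: [-0.5, -0.3, 6.4]
finger_gap: 54.9
gripper_force: 30.0
```

Call:
step_arm --motion "0 0 5 0 0 0 0.4;0 0 20 0 0 0 0.4;0 0 30 0 0 0 0.4;0 5 35 0 0 0 0.4;7 20 28 0 0 0 0.4"

```text
time: 21.65
tcp_pos: [397.2, -343.0, 124.2]
tcp_rot: [179.9, 0.1, 45.5]
force: [1.5, -1.6, -0.0]
finger_gap: 54.9
gripper_force: 30.0
```

Call:
step_arm --motion "9 29 22 0 0 0 0.4;9 31 22 0 0 0 0.4;9 31 20 0 0 0 0.4;9 31 20 0 0 0 0.4;9 31 15 0 0 0 0.4"

```text
time: 22.07
tcp_pos: [442.9, -186.6, 222.9]
tcp_rot: [179.9, -0.0, 45.6]
force: [1.1, 0.0, -1.1]
finger_gap: 54.8
gripper_force: 30.0
```

Call:
step_arm --motion "9 31 10 0 0 0 0.4;9 31 0 0 0 0 0.4;9 31 0 0 0 0 0.4;9 31 0 0 0 0 0.4;9 31 0 0 0 0 0.4"

```text
time: 22.48
tcp_pos: [487.5, -31.4, 231.3]
tcp_rot: [-180.0, 0.0, 45.7]
force: [0.6, -0.2, -1.2]
finger_gap: 54.8
gripper_force: 30.0
```

Call:
step_arm --motion "8 22 0 0 0 0 0.4;3 10 0 0 0 0 0.4;0 0 0 0 0 0 0.4;0 0 0 0 0 0 0.4;0 0 0 0 0 0 0.4"

```text
time: 22.9
tcp_pos: [498.4, -2.2, 231.1]
tcp_rot: [-180.0, 0.0, 45.6]
force: [-0.0, 0.4, -1.1]
finger_gap: 55.1
gripper_force: 30.0
```

```bash
python3 look.py w4 30
```

```text
22.9 [498.4  -2.2 231.1] [-180.     0.    45.6]
blob 1579 [258.5 253.8] [80.6 92. ] [425.  -75.4  30. ]
blob 1859 [373.7 218. ] [35.6 74.3] [ 551.4 -135.8   30. ]
blob 1565 [299.  158.8] [ 86.7 169. ] [536.6 -24.8  30. ]
blob 9725 [258.6  99.5] [109.4 113.2] [548.6  50.6  30. ]
blob 3695 [41.7 32.3] [58.8 92.8] [440.6 245.3  30. ]
```

View pics/w4.png

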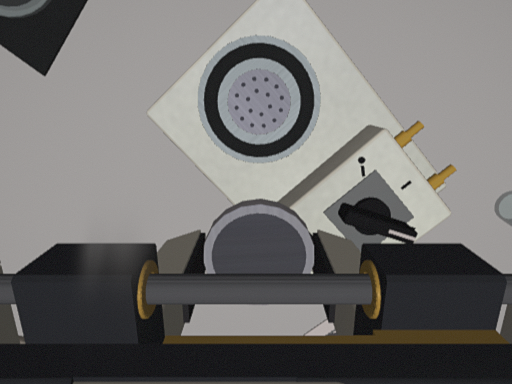

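The perforated support is centred at about (259,101) within the gasket ring, centred at (258.6,99.5). The held frit is visible at about (259,252), flat between the pads.

```bash
python3 - <<'E'
from h import *
a=np.load("w4.npy"); st=dict(tcp_pos=a[:3],tcp_rot=a[3:])
im=cv2.imread("pics/w4.png");g=cv2.cvtColor(im,6)
print("gasket",pt("wrist",[258.6,99.5],27,st))
h=cv2.cvtColor(im,40); roi=np.zeros_like(g); cv2.circle(roi,(259,100),40,1,-1)
m=((im[...,2].astype(int)-im[...,1]>4)&(roi>0)).astype(np.uint8)
c=max(cv2.findContours(cv2.morphologyEx(m,3,np.ones((9,9))),0,2)[0],key=cv2.contourArea); e=cv2.fitEllipse(c);print(e,cv2.contourArea(c),pt("wrist",e[0],30,st))
# held frit: dark disc edge points, upper arc and sides
for r in (215,225,235,245,255,262): 
    print(r,np.where(g[r,195:325]<88)[0][[0,-1]]+195, g[r,200:220:3])
Rt=Ro.from_euler("xyz",a[3:],degrees=True).as_matrix()
for off in (-4,0,4):  # predicted top-rim outline if centre lies off mm along tool x
    c0=a[:3]+Rt@[off,0,-8]; th=np.radians([0,90,180,270]); print(off,proj("wrist",c0+np.c_[28*np.cos(th),28*np.sin(th),0*th]@Rt.T,st).round(0).tolist())
E
```

```text
gasket [[548.57581842  50.54956254  27.        ]]Traceback (most recent call last):
  File "<stdin>", line 7, in <module>
ValueError: max() iterable argument is empty
```

```bash
python3 - <<'E'
from h import *
a=np.load("w4.npy"); st=dict(tcp_pos=a[:3],tcp_rot=a[3:])
im=cv2.imread("pics/w4.png");g=cv2.cvtColor(im,6)
print(im[100,220:305:6].tolist())
roi=np.zeros_like(g); cv2.circle(roi,(259,100),52,1,-1)
m=((g>70)&(roi>0)).astype(np.uint8)
c=max(cv2.findContours(cv2.morphologyEx(m,3,np.ones((9,9))),0,2)[0],key=cv2.contourArea); e=cv2.fitEllipse(c);print("inner",e,pt("wrist",e[0],27,st))
for r in (215,225,235,245,255,262): print(r,np.where(g[r,195:325]<88)[0][[0,-1]]+195)
Rt=Ro.from_euler("xyz",a[3:],degrees=True).as_matrix()
for off in (-4,0,4):
    c0=a[:3]+Rt@[off,0,-8]; th=np.radians([0,90,180,270]); print(off,proj("wrist",c0+np.c_[28*np.cos(th),28*np.sin(th),0*th]@Rt.T,st).round(0).tolist())
E
```

```text
[[164, 160, 153], [165, 162, 154], [152, 141, 142], [151, 140, 140], [153, 143, 143], [150, 140, 140], [153, 140, 141], [147, 136, 136], [147, 137, 138], [146, 135, 136], [140, 130, 131], [143, 132, 133], [159, 155, 148], [164, 162, 153], [35, 35, 34]]
inner ((258.65777587890625, 100.74333953857422), (82.64668273925781, 86.42083740234375), 179.7907257080078) [[547.74207607  49.61118404  27.        ]]
215 [220 297]
225 [212 305]
235 [196 319]
245 [195 324]
255 [195 324]
262 [195 324]
-4 [[261.0, 211.0], [317.0, 264.0], [261.0, 311.0], [205.0, 264.0]]
0 [[261.0, 203.0], [317.0, 256.0], [261.0, 305.0], [205.0, 256.0]]
4 [[261.0, 195.0], [317.0, 249.0], [261.0, 298.0], [204.0, 249.0]]
```

Call:
step_arm --motion "10 10 -10 0 0 0 0.4;16 16 -25 0 0 0 0.4;16 16 -35 0 0 0 0.4;8 8 -35 0 0 0 0.4;0 0 -30 0 0 0 0.4"

```text
time: 23.37
tcp_pos: [549.8, 48.9, 94.3]
tcp_rot: [180.0, -0.0, 45.6]
force: [0.2, -0.4, -0.6]
finger_gap: 55.1
gripper_force: 30.0
```

Call:
step_arm --motion "0 0 -20 0 0 0 0.4;0 0 -10 0 0 0 0.4;0 0 0 0 0 0 0.4;0 0 0 0 0 0 0.4;0 0 0 0 0 0 0.4"

```text
time: 23.78
tcp_pos: [550.0, 48.2, 67.9]
tcp_rot: [179.9, -0.1, 45.6]
force: [-0.6, 0.2, -1.2]
finger_gap: 54.7
gripper_force: 30.0
```

Call:
step_arm --motion "-1 0 -8 0 0 0 0.4;-1 0 -12 0 0 0 0.4;0 0 -7 0 0 0 0.4;0 0 -3 0 0 0 0.4;0 0 -2 0 0 0 0.4"

```text
time: 24.2
tcp_pos: [546.8, 48.8, 34.1]
tcp_rot: [180.0, 0.0, 45.7]
force: [0.3, 0.1, -0.6]
finger_gap: 55.2
gripper_force: 30.0
```

Call:
step_arm --motion "0 0 -1.5 0 0 0 0.4;0 0 -1 0 0 0 0.4;0 0 -0.5 0 0 0 0.4;0 0 0 0 0 0 0.4;0 0 0 0 0 0 0.4"

```text
time: 24.62
tcp_pos: [547.1, 48.9, 31.9]
tcp_rot: [180.0, -0.0, 45.7]
force: [-1.4, -0.1, 4.9]
finger_gap: 54.9
gripper_force: 30.0
```

Call:
step_arm --motion "0 0 0 0 0 0 0.8;0 0 0 0 0 0 0.8;0 0 0 0 0 0 0.8;0 0 0 0 0 0 0.8;0 0 5 0 0 0 0.8"

```text
time: 25.03
tcp_pos: [546.1, 48.9, 35.5]
tcp_rot: [-179.9, 0.1, 45.6]
force: [-0.6, -0.0, -0.3]
finger_gap: 73.5
gripper_force: 0.0
```

Call:
step_arm --motion "0 0 15 0 0 0 0.8;0 0 30 0 0 0 0.8;0 0 35 0 0 0 0.8;-5 -10 35 0 0 0 0.8;-9 -20 30 0 0 0 0.8"

```text
time: 25.45
tcp_pos: [533.4, 19.9, 183.8]
tcp_rot: [179.9, -0.1, 45.8]
force: [0.6, -0.0, 0.9]
finger_gap: 73.5
gripper_force: 0.0
```

Call:
step_arm --motion "-11 -32 18 0 0 0 0.8;-11 -35 12 0 0 0 0.8;-12 -36 12 0 0 0 0.8;-12 -36 8 0 0 0 0.8;-12 -36 8 0 0 0 0.8"

```text
time: 25.87
tcp_pos: [474.0, -157.6, 240.4]
tcp_rot: [179.9, -0.0, 45.7]
force: [1.6, -0.1, -0.0]
finger_gap: 73.7
gripper_force: 0.0
```

Call:
step_arm --motion "-12 -36 0 0 0 0 0.8;-12 -36 0 0 0 0 0.8;-12 -36 0 0 0 0 0.8;-12 -36 0 0 0 0 0.8;-12 -35 0 0 0 0 0.8"

```text
time: 26.28
tcp_pos: [413.8, -336.9, 239.7]
tcp_rot: [180.0, -0.0, 45.6]
force: [1.3, -0.8, 0.4]
finger_gap: 73.6
gripper_force: 0.0
```

Call:
step_arm --motion "-7 -14 0 0 0 0 0.8;0 0 0 0 0 0 0.8;0 0 0 0 0 0 0.8;0 0 0 0 0 0 0.8;0 0 0 0 0 0 0.8"

```text
time: 26.7
tcp_pos: [408.3, -348.0, 239.4]
tcp_rot: [180.0, -0.0, 45.7]
force: [0.7, -0.1, -0.0]
finger_gap: 73.7
gripper_force: 0.0
```

```bash
python3 look.py w5 13
```

```text
26.7 [ 408.3 -348.   239.4] [180.   -0.   45.7]
blob 1287 [329.7 134.8] [39.5 41.8] [ 489.5 -379.8   13. ]
blob 1335 [197.4 122.4] [40.3 42.5] [ 391.4 -264.7   13. ]
blob 1530 [234.9  66.8] [42.7 45.8] [ 463.8 -252.9   13. ]
```

Call:
step_arm --motion "16 -6 -15 0 0 0 0.8;28 -11 -22 0 0 0 0.8;26 -10 -30 0 0 0 0.8;10 -4 -35 0 0 0 0.8;0 0 -30 0 0 0 0.8"

```text
time: 27.17
tcp_pos: [490.4, -379.4, 105.2]
tcp_rot: [179.9, -0.0, 45.8]
force: [-0.6, 0.4, -0.0]
finger_gap: 73.5
gripper_force: 0.0
```

Call:
step_arm --motion "0 0 -20 0 0 0 0.8;0 0 -8 0 0 0 0.8;0 0 0 0 0 0 0.8;0 0 0 0 0 0 0.8;0 0 0 0 0 0 0.8"

```text
time: 27.58
tcp_pos: [488.9, -380.7, 81.4]
tcp_rot: [179.8, 0.0, 45.7]
force: [0.3, 0.4, 0.1]
finger_gap: 73.4
gripper_force: 0.0
```

Next come the descent to 5 mm, the grip, and carrying it to above the seat. A grip check can be made from the readings.

Call:
step_arm --motion "0 0.5 -20 0 0 0 0.8;0.3 0.5 -25 0 0 0 0.8;0 0 -16 0 0 0 0.8;0 0 -8 0 0 0 0.8;0 0 -4 0 0 0 0.8"

```text
time: 28.0
tcp_pos: [488.3, -379.4, 6.6]
tcp_rot: [180.0, 0.0, 45.6]
force: [0.7, -0.4, 1.1]
finger_gap: 73.5
gripper_force: 0.0
```

Call:
step_arm --motion "0 0 -3 0 0 0 0.8;0 0 0 0 0 0 0.8;0 0 0 0 0 0 0.65;0 0 0 0 0 0 0.4;0 0 0 0 0 0 0.4"

```text
time: 28.42
tcp_pos: [488.6, -379.6, 4.1]
tcp_rot: [179.9, 0.0, 45.6]
force: [0.8, -1.7, 0.5]
finger_gap: 57.9
gripper_force: 0.6
```

Call:
step_arm --motion "0 0 0 0 0 0 0.4;0 0 0 0 0 0 0.4;0 0 0 0 0 0 0.4;0 0 0 0 0 0 0.4;0 0 0 0 0 0 0.4"

```text
time: 28.83
tcp_pos: [488.6, -379.6, 4.1]
tcp_rot: [179.9, 0.0, 45.7]
force: [0.2, -0.1, 5.5]
finger_gap: 55.2
gripper_force: 30.0
```

Call:
step_arm --motion "0 0 5 0 0 0 0.4;0 0 20 0 0 0 0.4;0 0 30 0 0 0 0.4;0 5 35 0 0 0 0.4;0 20 28 0 0 0 0.4"

```text
time: 29.25
tcp_pos: [487.9, -356.1, 122.9]
tcp_rot: [179.9, 0.0, 45.5]
force: [0.4, -0.4, -0.8]
finger_gap: 54.8
gripper_force: 30.0
```

Call:
step_arm --motion "0 28 20 0 0 0 0.4;0 34 15 0 0 0 0.4;1 34 15 0 0 0 0.4;1 34 15 0 0 0 0.4;1 34 15 0 0 0 0.4"

```text
time: 29.67
tcp_pos: [490.3, -188.3, 201.6]
tcp_rot: [-179.9, 0.0, 45.6]
force: [0.3, 0.4, -1.1]
finger_gap: 54.8
gripper_force: 30.0
```

Call:
step_arm --motion "1 34 14 0 0 0 0.4;1 34 14 0 0 0 0.4;1 34 0 0 0 0 0.4;1 34 0 0 0 0 0.4;1 30 0 0 0 0 0.4"

```text
time: 30.08
tcp_pos: [495.3, -22.0, 229.3]
tcp_rot: [-180.0, 0.0, 45.7]
force: [0.8, -0.5, -0.5]
finger_gap: 55.3
gripper_force: 30.0
```

Call:
step_arm --motion "1 15 0 0 0 0 0.4;1 8 0 0 0 0 0.4;0 0 0 0 0 0 0.4;0 0 0 0 0 0 0.4;0 0 0 0 0 0 0.4"

```text
time: 30.5
tcp_pos: [498.1, -2.2, 229.0]
tcp_rot: [-180.0, 0.0, 45.6]
force: [-0.6, 0.2, -1.0]
finger_gap: 55.0
gripper_force: 30.0
```

```bash
python3 look.py w6 40
```

```text
30.5 [498.1  -2.2 229. ] [-180.     0.    45.6]
blob 1580 [259.1 254.9] [82.5 93.3] [428.5 -72.6  40. ]
blob 1884 [375.1 218.7] [35.4 76.2] [ 551.7 -131.1   40. ]
blob 1645 [130.  216.4] [109.9 318.8] [359.1  61.3  40. ]
blob 9831 [258.9  99.4] [110.1 113.7] [548.7  50.6  40. ]
blob 3666 [40.1 31.7] [61. 93.] [443.4 240.3  40. ]
```

View pics/w6.png

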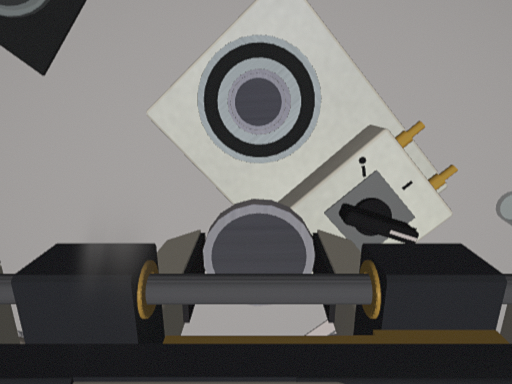

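The first frit lies flat at (258,102), concentric with the support and ring. I'll quantify that.

```bash
cat > seat.py <<'E'
from h import *
import sys
f=sys.argv[1]; z=float(sys.argv[2]); a=np.load(f+".npy"); st=dict(tcp_pos=a[:3],tcp_rot=a[3:])
g=cv2.imread(f"pics/{f}.png",0)
u0=proj("wrist",[548,49,z],st)[0].astype(int); roi=np.zeros_like(g); cv2.circle(roi,[int(v) for v in u0],34,1,-1)
c=max(cv2.findContours(((g<100)&(roi>0)).astype(np.uint8),0,2)[0],key=cv2.contourArea); e=cv2.fitEllipse(c)
print("frit",e,pt("wrist",e[0],z,st))
u0=proj("wrist",[548,49,27],st)[0]; roi[:]=0; cv2.circle(roi,[int(v) for v in u0],53,1,-1)
m=cv2.morphologyEx(((g>70)&(roi>0)).astype(np.uint8),3,np.ones((9,9)))
c=max(cv2.findContours(m,0,2)[0],key=cv2.contourArea); e=cv2.fitEllipse(c); print("ring in",e,pt("wrist",e[0],27,st))
E
python3 seat.py w6 40
```

```text
frit ((257.7657470703125, 101.45472717285156), (45.807796478271484, 46.8735237121582), 175.3988800048828) [[546.48376212  49.89363495  40.        ]]
ring in ((258.8262634277344, 100.57344055175781), (83.00543975830078, 86.97369384765625), 178.97122192382812) [[547.71860369  49.61188076  27.        ]]
```

Call:
step_arm --motion "10 10 -10 0 0 0 0.4;16 16 -25 0 0 0 0.4;15 16 -35 0 0 0 0.4;8 8 -35 0 0 0 0.4;0 0 -30 0 0 0 0.4"

```text
time: 30.97
tcp_pos: [548.3, 49.1, 92.1]
tcp_rot: [180.0, -0.0, 45.6]
force: [-0.1, -0.3, -1.5]
finger_gap: 54.9
gripper_force: 30.0
```

Call:
step_arm --motion "0 0 -16 0 0 0 0.4;0 0 -5 0 0 0 0.4;0 0 0 0 0 0 0.4;0 0 0 0 0 0 0.4;0 0 0 0 0 0 0.4"

```text
time: 31.38
tcp_pos: [548.3, 48.3, 74.9]
tcp_rot: [179.9, -0.1, 45.6]
force: [0.4, -0.0, -0.5]
finger_gap: 55.2
gripper_force: 30.0
```

Call:
step_arm --motion "0 0 -8 0 0 0 0.4;0 0 -10 0 0 0 0.4;0 0 -7 0 0 0 0.4;0 0 -3 0 0 0 0.4;0 0 -2 0 0 0 0.4"

```text
time: 31.8
tcp_pos: [546.6, 48.9, 42.3]
tcp_rot: [-179.9, 0.1, 45.7]
force: [-0.3, -0.8, -1.5]
finger_gap: 55.2
gripper_force: 30.0
```

Call:
step_arm --motion "0 0 -1.5 0 0 0 0.4;0 0 -1.2 0 0 0 0.4;0 0 -0.6 0 0 0 0.4;0 0 -0.5 0 0 0 0.4;0 0 0 0 0 0 0.4"

```text
time: 32.22
tcp_pos: [547.1, 48.9, 41.0]
tcp_rot: [180.0, -0.0, 45.7]
force: [-5.7, 0.3, 11.1]
finger_gap: 55.2
gripper_force: 30.0
```

Call:
step_arm --motion "0 0 0 0 0 0 0.8;0 0 0 0 0 0 0.8;0 0 0 0 0 0 0.8;0 0 0 0 0 0 0.8;0 0 5 0 0 0 0.8"

```text
time: 32.63
tcp_pos: [546.5, 48.9, 43.7]
tcp_rot: [-179.9, 0.1, 45.7]
force: [-0.3, -0.6, 0.4]
finger_gap: 73.1
gripper_force: 0.0
```

Call:
step_arm --motion "0 0 15 0 0 0 0.8;0 0 30 0 0 0 0.8;0 0 35 0 0 0 0.8;-5 -10 35 0 0 0 0.8;-9 -20 25 0 0 0 0.8"

```text
time: 33.05
tcp_pos: [534.3, 19.9, 187.8]
tcp_rot: [179.8, -0.2, 45.8]
force: [0.6, -1.8, -0.1]
finger_gap: 73.3
gripper_force: 0.0
```

Call:
step_arm --motion "-11 -32 18 0 0 0 0.8;-11 -35 12 0 0 0 0.8;-12 -36 12 0 0 0 0.8;-12 -36 8 0 0 0 0.8;-12 -36 4 0 0 0 0.8"

```text
time: 33.47
tcp_pos: [474.7, -157.8, 240.2]
tcp_rot: [179.8, -0.0, 45.7]
force: [0.8, -0.8, 0.6]
finger_gap: 73.5
gripper_force: 0.0
```

Call:
step_arm --motion "-14 -36 0 0 0 0 0.8;-16 -36 0 0 0 0 0.8;-16 -30 0 0 0 0 0.8;-16 -20 0 0 0 0 0.8;-10 -8 0 0 0 0 0.8"

```text
time: 33.88
tcp_pos: [401.5, -288.9, 238.6]
tcp_rot: [180.0, 0.1, 45.5]
force: [-0.3, -0.6, 0.2]
finger_gap: 73.6
gripper_force: 0.0
```

Call:
step_arm --motion "0 0 0 0 0 0 0.8;0 0 0 0 0 0 0.8;0 0 0 0 0 0 0.8;0 0 0 0 0 0 0.8;0 0 0 0 0 0 0.8"

```text
time: 34.3
tcp_pos: [403.7, -285.4, 238.5]
tcp_rot: [180.0, -0.0, 45.7]
force: [-0.5, -0.3, 0.5]
finger_gap: 73.5
gripper_force: 0.0
```

```bash
python3 look.py w7 13
```

```text
34.3 [ 403.7 -285.4  238.5] [180.   -0.   45.7]
blob 1216 [239.5 158.9] [39.2 39.8] [ 391.4 -264.8   13. ]
blob 1395 [277.8 106.7] [41.4 43. ] [ 463.8 -253.1   13. ]
blob 584 [108.9 -32.4] [ 41.8 173.5] [435.1 -37.   13. ]
```

Call:
step_arm --motion "-4 7 -20 0 0 0 0.8;-8 13 -35 0 0 0 0.8;0 0.5 -38 0 0 0 0.8;0 0 -38 0 0 0 0.8;0 0 -20 0 0 0 0.8"

```text
time: 34.77
tcp_pos: [389.9, -263.6, 84.2]
tcp_rot: [-179.8, 0.0, 45.7]
force: [-1.0, -0.6, 0.2]
finger_gap: 73.5
gripper_force: 0.0
```

Call:
step_arm --motion "0 0 -8 0 0 0 0.8;0 0 0 0 0 0 0.8;0 0 0 0 0 0 0.8;0 0 0 0 0 0 0.8;0 0 0 0 0 0 0.8"

```text
time: 35.18
tcp_pos: [392.0, -266.4, 81.0]
tcp_rot: [179.8, -0.0, 45.7]
force: [0.4, 1.0, 0.5]
finger_gap: 73.6
gripper_force: 0.0
```

Call:
step_arm --motion "-0.3 0.5 -20 0 0 0 0.8;0 0.5 -25 0 0 0 0.8;0 0 -16 0 0 0 0.8;0 0 -8 0 0 0 0.8;0 0 -4 0 0 0 0.8"

```text
time: 35.6
tcp_pos: [390.9, -264.7, 6.3]
tcp_rot: [-180.0, 0.0, 45.7]
force: [-0.5, 0.1, 0.3]
finger_gap: 73.2
gripper_force: 0.0
```

Call:
step_arm --motion "0 0 -2.5 0 0 0 0.8;0 0 0 0 0 0 0.8;0 0 0 0 0 0 0.65;0 0 0 0 0 0 0.4;0 0 0 0 0 0 0.4"

```text
time: 36.02
tcp_pos: [391.2, -265.0, 4.6]
tcp_rot: [179.9, -0.0, 45.7]
force: [1.0, -2.4, 0.4]
finger_gap: 58.0
gripper_force: 0.8
```

Call:
step_arm --motion "0 0 0 0 0 0 0.4;0 0 0 0 0 0 0.4;0 0 0 0 0 0 0.4;0 0 0 0 0 0 0.4;0 0 0 0 0 0 0.4"

```text
time: 36.43
tcp_pos: [391.2, -265.0, 4.6]
tcp_rot: [179.9, -0.0, 45.7]
force: [0.6, -0.4, 6.0]
finger_gap: 55.0
gripper_force: 30.0
```

Call:
step_arm --motion "0 0 5 0 0 0 0.4;0 0 20 0 0 0 0.4;0 0 32 0 0 0 0.4;0 0 35 0 0 0 0.4;0 5 35 0 0 0 0.4"

```text
time: 36.85
tcp_pos: [390.2, -259.6, 132.1]
tcp_rot: [-179.9, 0.0, 45.6]
force: [0.2, -0.5, -1.5]
finger_gap: 55.0
gripper_force: 30.0
```

Call:
step_arm --motion "8 18 30 0 0 0 0.4;13 32 22 0 0 0 0.4;13 32 18 0 0 0 0.4;13 32 15 0 0 0 0.4;13 32 14 0 0 0 0.4"

```text
time: 37.27
tcp_pos: [450.8, -112.0, 231.2]
tcp_rot: [180.0, -0.0, 45.6]
force: [1.5, -0.2, -1.8]
finger_gap: 54.9
gripper_force: 30.0
```

Call:
step_arm --motion "13 32 0 0 0 0 0.4;13 32 0 0 0 0 0.4;13 30 0 0 0 0 0.4;8 14 0 0 0 0 0.4;3 6 0 0 0 0 0.4"

```text
time: 37.68
tcp_pos: [501.1, 2.8, 229.7]
tcp_rot: [-180.0, 0.0, 45.8]
force: [-0.7, -0.3, -0.7]
finger_gap: 54.8
gripper_force: 30.0
```

Call:
step_arm --motion "0 0 0 0 0 0 0.4;0 0 0 0 0 0 0.4;0 0 0 0 0 0 0.4;0 0 0 0 0 0 0.4;0 0 0 0 0 0 0.4"

```text
time: 38.1
tcp_pos: [500.5, -0.7, 230.0]
tcp_rot: [180.0, 0.0, 45.6]
force: [0.0, -0.3, -1.2]
finger_gap: 54.9
gripper_force: 30.0
```

```bash
python3 look.py w8 50 |head -1; python3 seat.py w8 50
```

```text
38.1 [500.5  -0.7 230. ] [180.    0.   45.6]
frit ((256.9429931640625, 104.37955474853516), (47.057655334472656, 47.96062088012695), 176.37156677246094) [[546.66630189  50.16169966  50.        ]]
ring in ((258.1004333496094, 103.46493530273438), (82.77845001220703, 86.22208404541016), 179.37744140625) [[547.71125465  49.63479705  27.        ]]
```

Call:
step_arm --motion "10 10 -10 0 0 0 0.4;16 16 -25 0 0 0 0.4;15 15 -35 0 0 0 0.4;7 8 -35 0 0 0 0.4;0 0 -25 0 0 0 0.4"

```text
time: 38.57
tcp_pos: [549.0, 50.4, 97.2]
tcp_rot: [-179.9, 0.0, 45.7]
force: [-0.2, 0.0, -1.4]
finger_gap: 54.9
gripper_force: 30.0
```

Call:
step_arm --motion "0 0 -12 0 0 0 0.4;0 0 -5 0 0 0 0.4;0 0 0 0 0 0 0.4;0 0 0 0 0 0 0.4;0 0 0 0 0 0 0.4"

```text
time: 38.98
tcp_pos: [549.8, 49.0, 84.4]
tcp_rot: [179.9, -0.1, 45.6]
force: [0.5, 0.5, -1.9]
finger_gap: 55.0
gripper_force: 30.0
```

Call:
step_arm --motion "-0.5 -0.5 -8 0 0 0 0.4;-0.5 0 -10 0 0 0 0.4;0 0 -7 0 0 0 0.4;0 0 -3 0 0 0 0.4;0 0 -2 0 0 0 0.4"

```text
time: 39.4
tcp_pos: [547.3, 48.9, 52.0]
tcp_rot: [-179.9, 0.1, 45.7]
force: [0.9, -0.0, -0.5]
finger_gap: 54.8
gripper_force: 30.0
```

Call:
step_arm --motion "0 0 -1 0 0 0 0.4;0 0 -0.8 0 0 0 0.4;0 0 -0.6 0 0 0 0.4;0 0 -0.4 0 0 0 0.4;0 0 0 0 0 0 0.4"

```text
time: 39.82
tcp_pos: [547.6, 48.9, 51.5]
tcp_rot: [180.0, 0.0, 45.7]
force: [-6.3, -0.2, 10.6]
finger_gap: 54.8
gripper_force: 30.0
```

Call:
step_arm --motion "0 0 0 0 0 0 0.8;0 0 0 0 0 0 0.8;0 0 0 0 0 0 0.8;0 0 0 0 0 0 0.8;0 0 5 0 0 0 0.8"

```text
time: 40.23
tcp_pos: [547.3, 48.9, 54.4]
tcp_rot: [-179.9, 0.1, 45.6]
force: [-0.0, -0.5, -0.3]
finger_gap: 73.2
gripper_force: 0.0
```

Call:
step_arm --motion "0 0 15 0 0 0 0.8;0 0 30 0 0 0 0.8;0 0 35 0 0 0 0.8;-5 -10 30 0 0 0 0.8;-9 -20 22 0 0 0 0.8"

```text
time: 40.65
tcp_pos: [535.0, 19.9, 190.3]
tcp_rot: [179.8, -0.2, 45.8]
force: [0.6, -0.7, 0.5]
finger_gap: 73.5
gripper_force: 0.0
```

Call:
step_arm --motion "-11 -32 15 0 0 0 0.8;-11 -35 12 0 0 0 0.8;-12 -36 12 0 0 0 0.8;-12 -36 8 0 0 0 0.8;-12 -36 4 0 0 0 0.8"

```text
time: 41.07
tcp_pos: [475.5, -157.8, 239.9]
tcp_rot: [179.8, -0.0, 45.7]
force: [1.0, -0.5, -0.7]
finger_gap: 73.8
gripper_force: 0.0
```

Call:
step_arm --motion "-14 -36 0 0 0 0 0.8;-16 -36 0 0 0 0 0.8;-16 -30 0 0 0 0 0.8;-16 -20 0 0 0 0 0.8;-10 -8 0 0 0 0 0.8"

```text
time: 41.48
tcp_pos: [402.2, -288.9, 238.3]
tcp_rot: [180.0, 0.1, 45.5]
force: [0.2, 1.3, -0.4]
finger_gap: 73.5
gripper_force: 0.0
```

Call:
step_arm --motion "0 0 0 0 0 0 0.8;0 0 0 0 0 0 0.8;0 0 0 0 0 0 0.8;0 0 0 0 0 0 0.8;0 0 0 0 0 0 0.8"

```text
time: 41.9
tcp_pos: [404.5, -285.4, 238.2]
tcp_rot: [180.0, -0.0, 45.7]
force: [-0.4, 0.6, 1.0]
finger_gap: 73.6
gripper_force: 0.0
```

```bash
python3 look.py w9 13
```

```text
41.9 [ 404.5 -285.4  238.2] [180.   -0.   45.7]
blob 1401 [277.4 107.1] [41.4 43.4] [ 463.8 -253.    13. ]
blob 719 [218.3  52.7] [ 95.6 198.8] [ 457.3 -168.1   13. ]
```

Call:
step_arm --motion "12 6 -15 0 0 0 0.8;20 11 -28 0 0 0 0.8;19 11 -35 0 0 0 0.8;8 4.5 -35 0 0 0 0.8;0 0 -25 0 0 0 0.8"

```text
time: 42.37
tcp_pos: [463.9, -251.4, 97.5]
tcp_rot: [-179.9, -0.0, 45.8]
force: [-0.8, 0.2, -0.2]
finger_gap: 73.4
gripper_force: 0.0
```

Call:
step_arm --motion "0 0 -14 0 0 0 0.8;0 0 -6 0 0 0 0.8;0 0 0 0 0 0 0.8;0 0 0 0 0 0 0.8;0 0 0 0 0 0 0.8"

```text
time: 42.78
tcp_pos: [463.6, -254.2, 81.5]
tcp_rot: [179.8, -0.0, 45.7]
force: [0.5, 0.3, 0.4]
finger_gap: 73.6
gripper_force: 0.0
```

Call:
step_arm --motion "0.5 0.6 -20 0 0 0 0.8;0 0 -25 0 0 0 0.8;0 0 -16 0 0 0 0.8;0 0 -8 0 0 0 0.8;0 0 -4 0 0 0 0.8"

```text
time: 43.2
tcp_pos: [463.4, -253.2, 7.1]
tcp_rot: [180.0, -0.0, 45.6]
force: [-0.8, -0.2, 1.2]
finger_gap: 73.6
gripper_force: 0.0
```

Call:
step_arm --motion "0 0 -3 0 0 0 0.8;0 0 0 0 0 0 0.8;0 0 0 0 0 0 0.65;0 0 0 0 0 0 0.4;0 0 0 0 0 0 0.4"

```text
time: 43.62
tcp_pos: [463.7, -253.3, 4.9]
tcp_rot: [179.9, -0.0, 45.7]
force: [0.3, -0.3, 0.6]
finger_gap: 57.6
gripper_force: 0.0
```

Call:
step_arm --motion "0 0 0 0 0 0 0.4;0 0 0 0 0 0 0.4;0 0 0 0 0 0 0.4;0 0 0 0 0 0 0.4;0 0 0 0 0 0 0.4"

```text
time: 44.03
tcp_pos: [463.8, -253.3, 4.8]
tcp_rot: [179.9, -0.0, 45.7]
force: [-0.3, 1.4, 6.7]
finger_gap: 55.0
gripper_force: 30.0
```

Call:
step_arm --motion "0 0 5 0 0 0 0.4;0 0 20 0 0 0 0.4;0 0 32 0 0 0 0.4;0 0 35 0 0 0 0.4;0 5 35 0 0 0 0.4"

```text
time: 44.45
tcp_pos: [462.7, -248.1, 132.2]
tcp_rot: [-179.9, 0.0, 45.6]
force: [0.0, -0.4, -0.9]
finger_gap: 55.0
gripper_force: 30.0
```

Call:
step_arm --motion "2 18 32 0 0 0 0.4;4 32 25 0 0 0 0.4;4 32 18 0 0 0 0.4;4 32 15 0 0 0 0.4;4 32 10 0 0 0 0.4"

```text
time: 44.87
tcp_pos: [481.4, -100.7, 233.0]
tcp_rot: [179.9, -0.0, 45.6]
force: [1.1, 0.8, -0.4]
finger_gap: 55.1
gripper_force: 30.0
```

Call:
step_arm --motion "4 32 0 0 0 0 0.4;4 32 0 0 0 0 0.4;4 20 0 0 0 0 0.4;3 10 0 0 0 0 0.4;2 4 0 0 0 0 0.4"

```text
time: 45.28
tcp_pos: [498.3, -2.7, 231.1]
tcp_rot: [-180.0, 0.0, 45.8]
force: [-0.1, -0.4, -0.5]
finger_gap: 55.0
gripper_force: 30.0
```

Call:
step_arm --motion "0 0 0 0 0 0 0.4;0 0 0 0 0 0 0.4;0 0 0 0 0 0 0.4;0 0 0 0 0 0 0.4;0 0 0 0 0 0 0.4"

```text
time: 45.7
tcp_pos: [498.3, -4.9, 231.1]
tcp_rot: [180.0, 0.0, 45.6]
force: [-1.1, -0.4, -1.4]
finger_gap: 54.8
gripper_force: 30.0
```

```bash
python3 look.py w10 60 |head -1; python3 seat.py w10 60
```

```text
45.7 [498.3  -4.9 231.1] [180.    0.   45.6]
frit ((255.9537353515625, 99.23723602294922), (48.27691650390625, 49.886112213134766), 178.29025268554688) [[547.19178147  50.04138347  60.        ]]
ring in ((256.8346252441406, 98.82128143310547), (82.79792022705078, 86.66509246826172), 178.7244110107422) [[547.73401855  49.61275824  27.        ]]
```

Call:
step_arm --motion "10 11 -10 0 0 0 0.4;16 17 -25 0 0 0 0.4;16 17 -35 0 0 0 0.4;8.5 9 -35 0 0 0 0.4;0 0 -22 0 0 0 0.4"

```text
time: 46.17
tcp_pos: [548.8, 51.1, 101.3]
tcp_rot: [-179.9, 0.1, 45.7]
force: [-0.6, -1.4, -1.3]
finger_gap: 54.8
gripper_force: 30.0
```

Call:
step_arm --motion "0 0 -8 0 0 0 0.4;0 0 -2 0 0 0 0.4;0 0 0 0 0 0 0.4;0 0 0 0 0 0 0.4;0 0 0 0 0 0 0.4"

```text
time: 46.58
tcp_pos: [549.7, 49.4, 96.4]
tcp_rot: [179.8, -0.1, 45.6]
force: [-0.2, -0.8, -0.9]
finger_gap: 54.9
gripper_force: 30.0
```

Call:
step_arm --motion "-0.4 -0.7 -8 0 0 0 0.4;-0.4 0 -10 0 0 0 0.4;0 0 -7 0 0 0 0.4;0 0 -4 0 0 0 0.4;0 0 -2 0 0 0 0.4"

```text
time: 47.0
tcp_pos: [547.2, 49.1, 62.3]
tcp_rot: [-179.9, 0.1, 45.7]
force: [-0.1, -0.4, -0.7]
finger_gap: 55.0
gripper_force: 30.0
```

Call:
step_arm --motion "0 0 -1.4 0 0 0 0.4;0 0 -1 0 0 0 0.4;0 0 -0.6 0 0 0 0.4;0 0 -0.6 0 0 0 0.4;0 0 0 0 0 0 0.4"

```text
time: 47.42
tcp_pos: [547.5, 49.1, 61.7]
tcp_rot: [180.0, 0.0, 45.7]
force: [-7.1, -0.5, 14.8]
finger_gap: 54.7
gripper_force: 30.0
```

Call:
step_arm --motion "0 0 0 0 0 0 0.8;0 0 0 0 0 0 0.8;0 0 0 0 0 0 0.8;0 0 0 0 0 0 0.8;0 0 5 0 0 0 0.8"

```text
time: 47.83
tcp_pos: [547.3, 49.1, 64.1]
tcp_rot: [-179.9, 0.1, 45.7]
force: [-0.2, -0.2, -0.9]
finger_gap: 73.1
gripper_force: 0.0
```

Call:
step_arm --motion "0 0 15 0 0 0 0.8;0 0 30 0 0 0 0.8;-5 -5 35 0 0 0 0.8;-10 -10 35 0 0 0 0.8;-12 -12 30 0 0 0 0.8"

```text
time: 48.25
tcp_pos: [521.1, 22.2, 212.3]
tcp_rot: [179.9, -0.1, 45.7]
force: [1.6, -0.9, -0.9]
finger_gap: 73.6
gripper_force: 0.0
```

Call:
step_arm --motion "-14 -14 15 0 0 0 0.8;-10 -10 5 0 0 0 0.8;0 0 0 0 0 0 0.8;0 0 0 0 0 0 0.8;0 0 0 0 0 0 0.8"

```text
time: 48.67
tcp_pos: [496.6, -1.6, 228.6]
tcp_rot: [-179.9, 0.1, 45.6]
force: [-0.8, 0.2, 0.4]
finger_gap: 73.6
gripper_force: 0.0
```

```bash
python3 look.py w11 70 |head -1; python3 seat.py w11 70; python3 - <<'E'
import cv2
im=cv2.imread("pics/w11.png"); cv2.imwrite("pics/c11.png",cv2.resize(im[0:240],None,fx=1.5,fy=1.5))
E
```

```text
48.6667 [496.6  -1.6 228.6] [-1.799e+02  1.000e-01  4.560e+01]
frit ((259.6975402832031, 100.82406616210938), (50.48583984375, 52.006446838378906), 2.490344524383545) [[546.83956411  50.18409202  70.        ]]
ring in ((260.5694580078125, 99.93069458007812), (83.23633575439453, 87.0207748413086), 1.398604393005371) [[547.69963633  49.65695158  27.        ]]
```

View pics/c11.png

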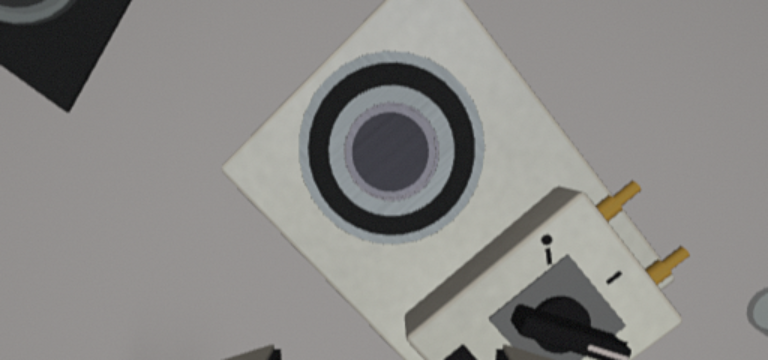

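All four are stacked, concentric with the support within about 1 mm. On the way to the bell I'll view the ring from the same pose as w2, to compare it with the bell's original place.

Call:
step_arm --motion "-2 6 0 0 0 -0.1 0.7;-2 6 0 0 0 -0.1 0.7;-2 6 0 0 0 -0.1 0.7;-2 6 0 0 0 -0.1 0.7;-2 6 0 0 0 -0.1 0.7"

```text
time: 49.13
tcp_pos: [486.8, 29.0, 228.5]
tcp_rot: [-179.9, 0.1, 16.8]
force: [-0.0, -0.1, 0.2]
finger_gap: 64.4
gripper_force: 0.0
```

Call:
step_arm --motion "-2 6 0 0 0 -0.1 0.7;-2 6 0 0 0 -0.1 0.7;-2 6 0 0 0 -0.1 0.7;-2 3 0 0 0 -0.04 0.7;0 0 0 0 0 0 0.7"

```text
time: 49.55
tcp_pos: [478.5, 50.2, 228.7]
tcp_rot: [-180.0, 0.1, -2.5]
force: [0.7, 0.4, -0.0]
finger_gap: 64.5
gripper_force: 0.0
```

Call:
step_arm --motion "0 0 0 0 0 0 0.7;0 0 0 0 0 0 0.7;0 0 0 0 0 0 0.7;0 0 0 0 0 0 0.7;0 0 0 0 0 0 0.7"

```text
time: 49.97
tcp_pos: [479.0, 49.0, 229.8]
tcp_rot: [180.0, 0.0, -2.5]
force: [-0.4, -0.3, 0.8]
finger_gap: 64.1
gripper_force: 0.0
```

```bash
python3 look.py w12 70 |head -1; python3 seat.py w12 70; python3 - <<'E'
from h import *
# outer plate/flange silhouettes: ring of plate edge common to both views
for f in ("w2","w12"):
    a=np.load(f+".npy"); st=dict(tcp_pos=a[:3],tcp_rot=a[3:]); g=cv2.medianBlur(cv2.imread(f"pics/{f}.png",0),3)
    u=proj("wrist",[548,48,26],st)[0]
    for th,nm in ((80,"dark"),(150,"plate/glass")):
        roi=np.zeros_like(g); cv2.circle(roi,[int(v) for v in u],72,1,-1)
        m=((g<th)&(roi>0)).astype(np.uint8); c=max(cv2.findContours(m,0,2)[0],key=cv2.contourArea); e=cv2.fitEllipse(cv2.convexHull(c))
        print(f,nm,np.round(e[0],1),np.round(e[1],1),pt("wrist",e[0],26,st).round(1))
a,b=cv2.imread("pics/w2.png")[20:190,170:350],cv2.imread("pics/w12.png")[20:190,170:350]
cv2.imwrite("pics/c12.png",cv2.resize(np.hstack([a,b]),None,fx=2.2,fy=2.2))
E
```

```text
49.9667 [479.   49.  229.8] [180.    0.   -2.5]
frit ((255.53289794921875, 104.52550506591797), (49.93256759643555, 51.53507995605469), 179.8806610107422) [[547.05300094  49.80178585  70.        ]]
ring in ((257.0843505859375, 102.31040954589844), (82.77021789550781, 86.47623443603516), 179.35943603515625) [[548.16415287  48.48247623  27.        ]]
w2 dark [258.5 104.4] [34.9 35.7] [[546.3  47.1  26. ]]
w2 plate/glass [257.2 100.6] [125. 129.] [[550.2  48.3  26. ]]
w12 dark [257. 101.] [110.1 113.8] [[549.4  48.5  26. ]]
w12 plate/glass [254.2  98.8] [117.4 122.4] [[551.8  51.3  26. ]]
```

View pics/c12.png

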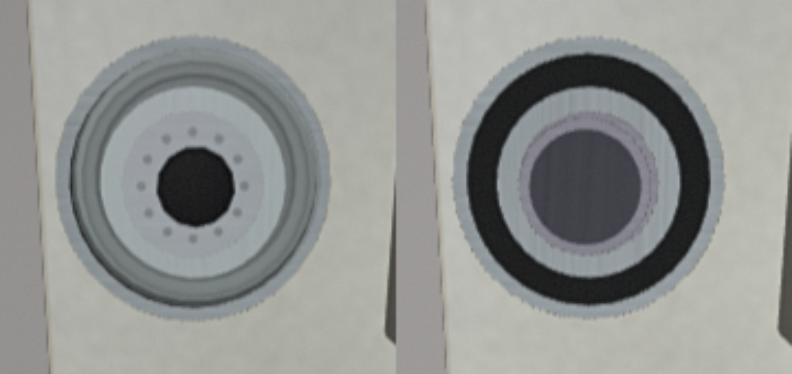

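The left crop shows the bell as it sat originally, about 1–2 mm off towards -y. The right crop shows the stack centred inside the gasket ring. I'll fetch the bell now.

Call:
step_arm --motion "0 15 0 0 0 0 0.6;-1 28 0 0 0 0 0.6;-2 34 0 0 0 0 0.6;-2 34 0 0 0 0 0.6;-2 34 0 0 0 0 0.6" --newtons 25

```text
time: 50.43
tcp_pos: [471.8, 195.3, 230.0]
tcp_rot: [-180.0, -0.0, -2.5]
force: [0.9, -1.2, 0.8]
finger_gap: 55.4
gripper_force: 0.0
```

Call:
step_arm --motion "-2 34 0 0 0 0 0.6;-2 34 0 0 0 0 0.6;-2 34 0 0 0 0 0.6;-1 20 -10 0 0 0 0.6;0 8 -20 0 0 0 0.6"

```text
time: 50.85
tcp_pos: [465.5, 327.8, 201.6]
tcp_rot: [-179.8, -0.3, -2.3]
force: [0.5, 0.6, 0.8]
finger_gap: 55.1
gripper_force: 0.0
```

Call:
step_arm --motion "0 0 -20 0 0 0 0.6;0 0 -20 0 0 0 0.6;0 0 -10 0 0 0 0.6;0 0 0 0 0 0 0.6;0 0 0 0 0 0 0.6"

```text
time: 51.27
tcp_pos: [465.1, 324.0, 150.1]
tcp_rot: [180.0, 0.0, -2.5]
force: [0.3, 0.4, 0.8]
finger_gap: 54.8
gripper_force: 0.0
```

Straight above the bell; descending 68 mm and gripping.

Call:
step_arm --motion "0 0 -12 0 0 0 0.6;0 0 -20 0 0 0 0.6;0 0 -18 0 0 0 0.6;0 0 -11 0 0 0 0.6;0 0 -6 0 0 0 0.6"

```text
time: 51.68
tcp_pos: [465.1, 324.0, 82.7]
tcp_rot: [180.0, -0.0, -2.5]
force: [-0.2, 0.3, -0.1]
finger_gap: 55.0
gripper_force: 0.0
```

Call:
step_arm --motion "0 0 -0.8 0 0 0 0.5;0 0 0 0 0 0 0.4;0 0 0 0 0 0 0.3;0 0 0 0 0 0 0;0 0 0 0 0 0 0"

```text
time: 52.1
tcp_pos: [465.3, 324.3, 82.9]
tcp_rot: [-180.0, -0.1, -2.5]
force: [0.6, -4.0, 2.4]
finger_gap: 26.2
gripper_force: 2.5
```

Call:
step_arm --motion "0 0 0 0 0 0 0;0 0 0 0 0 0 0;0 0 0 0 0 0 0;0 0 0 0 0 0 0;0 0 0 0 0 0 0"

```text
time: 52.52
tcp_pos: [465.3, 324.3, 82.8]
tcp_rot: [-180.0, -0.1, -2.5]
force: [-0.4, -0.9, 5.6]
finger_gap: 25.6
gripper_force: 25.0
```

Call:
step_arm --motion "0 0 2 0 0 0 0;0 0 5 0 0 0 0;0 0 10 0 0 0 0;0 0 18 0 0 0 0;0 0 22 0 0 0 0"

```text
time: 52.93
tcp_pos: [463.8, 323.6, 138.7]
tcp_rot: [179.9, 0.2, -2.5]
force: [0.7, -0.2, -3.9]
finger_gap: 25.4
gripper_force: 25.0
```

Call:
step_arm --motion "0 0 22 0 0 0 0;0 0 18 0 0 0 0;2 -6 8 0 0 0 0;4 -13 3 0 0 0 0;6 -20 0 0 0 0 0"

```text
time: 53.35
tcp_pos: [476.7, 284.9, 190.4]
tcp_rot: [-180.0, -0.0, -2.4]
force: [0.8, -0.5, -4.2]
finger_gap: 25.4
gripper_force: 25.0
```

Call:
step_arm --motion "7 -23 0 0 0 0 0;7 -23 0 0 0 0 0;7 -23 0 0 0 0 0;7 -23 0 0 0 0 0;7 -23 0 0 0 0 0"

```text
time: 53.77
tcp_pos: [511.4, 167.6, 188.8]
tcp_rot: [179.9, 0.1, -2.5]
force: [1.0, 0.2, -4.0]
finger_gap: 25.4
gripper_force: 25.0
```

Call:
step_arm --motion "7 -23 0 0 0 0 0;7 -23 0 0 0 0 0;7 -23 0 0 0 0 0;7 -23 0 0 0 0 0;5 -18 0 0 0 0 0"

```text
time: 54.18
tcp_pos: [544.4, 57.0, 188.8]
tcp_rot: [179.9, 0.1, -2.6]
force: [0.3, 0.4, -3.9]
finger_gap: 25.6
gripper_force: 25.0
```

Call:
step_arm --motion "3 -9 0 0 0 0 0;1 -3 0 0 0 0 0;0 0 0 0 0 0 0;0 0 0 0 0 0 0;0 0 0 0 0 0 0"

```text
time: 54.6
tcp_pos: [548.4, 49.0, 189.9]
tcp_rot: [-180.0, 0.0, -2.4]
force: [0.1, -0.2, -4.2]
finger_gap: 25.4
gripper_force: 25.0
```

Call:
step_arm --motion "0.5 -0.8 -8 0 0 0 0;0 0 -12 0 0 0 0;0 0 -12 0 0 0 0;0 0 -12 0 0 0 0;0 0 -12 0 0 0 0"

```text
time: 55.02
tcp_pos: [549.0, 48.1, 133.0]
tcp_rot: [180.0, 0.0, -2.4]
force: [-0.2, -0.0, -4.1]
finger_gap: 25.4
gripper_force: 25.0
```

Call:
step_arm --motion "0 0 -9 0 0 0 0;0 0 -7 0 0 0 0;0 0 -4 0 0 0 0;0 0 -2.5 0 0 0 0;0 0 -1.5 0 0 0 0"

```text
time: 55.43
tcp_pos: [549.5, 47.4, 110.0]
tcp_rot: [180.0, -0.0, -2.5]
force: [0.7, -1.1, -3.4]
finger_gap: 25.3
gripper_force: 25.0
```

Call:
step_arm --motion "0 0 -1 0 0 0 0;0 0 -1 0 0 0 0;0 0 0 0 0 0 0;0 0 0 0 0 0 0;0 0 0 0 0 0 0"

```text
time: 55.85
tcp_pos: [549.5, 47.3, 108.4]
tcp_rot: [180.0, -0.0, -2.5]
force: [-0.3, 0.9, -3.6]
finger_gap: 25.2
gripper_force: 25.0
```

Call:
step_arm --motion "-0.5 0.5 -1 0 0 0 0;0 0 -1 0 0 0 0;0 0 -0.6 0 0 0 0;0 0 -0.5 0 0 0 0;0 0 -0.4 0 0 0 0"

```text
time: 56.27
tcp_pos: [548.8, 47.7, 104.8]
tcp_rot: [180.0, 0.0, -2.5]
force: [-2.9, -1.1, 2.3]
finger_gap: 25.6
gripper_force: 25.0
```

Call:
step_arm --motion "0 0 -0.3 0 0 0 0;0 0 -0.3 0 0 0 0;0 0 0 0 0 0 0;0 0 0 0 0 0 0;0 0 0 0 0 0 0"

```text
time: 56.68
tcp_pos: [548.8, 47.7, 104.8]
tcp_rot: [180.0, -0.0, -2.5]
force: [-4.2, -1.3, 5.0]
finger_gap: 25.4
gripper_force: 25.0
```

Call:
step_arm --motion "0 0 0 0 0 0 0.6;0 0 0 0 0 0 0.6;0 0 0 0 0 0 0.6;0 0 0 0 0 0 0.6;0 0 5 0 0 0 0.6"

```text
time: 57.1
tcp_pos: [548.5, 47.8, 108.3]
tcp_rot: [180.0, 0.1, -2.5]
force: [-0.6, -0.1, -0.8]
finger_gap: 53.2
gripper_force: 0.0
```

Call:
step_arm --motion "0 0 20 0 0 0 0.6;0 0 30 0 0 0 0.6;-5 0 30 0 0 0 0.6;-15 0 30 0 0 0 0.6;-20 0 10 0 0 0 0.6"

```text
time: 57.52
tcp_pos: [511.1, 47.7, 233.5]
tcp_rot: [180.0, -0.5, -2.5]
force: [0.5, -0.0, 0.9]
finger_gap: 55.0
gripper_force: 0.0
```

Call:
step_arm --motion "-20 0 0 0 0 0 0.6;-12 0 0 0 0 0 0.6;0 0 0 0 0 0 0.6;0 0 0 0 0 0 0.6;0 0 0 0 0 0 0.6"

```text
time: 57.93
tcp_pos: [477.7, 47.7, 229.2]
tcp_rot: [180.0, -0.1, -2.5]
force: [-0.3, 0.2, -0.7]
finger_gap: 55.1
gripper_force: 0.0
```

```bash
python3 look.py w13 70 |head -1; python3 - <<'E'
import cv2
im=cv2.imread("pics/w13.png"); cv2.imwrite("pics/c13.png",cv2.resize(im[0:200,170:512],None,fx=2.3,fy=2.3))
E
```

```text
57.9333 [477.7  47.7 229.2] [ 1.8e+02 -1.0e-01 -2.5e+00]
```

View pics/c13.png

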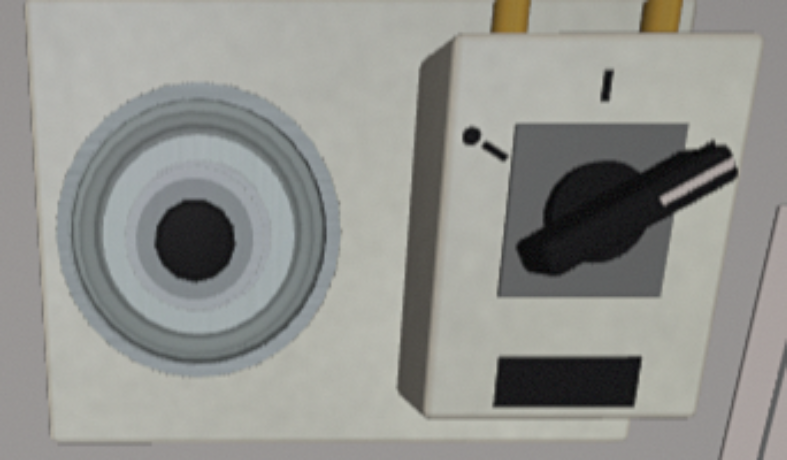

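The bell sits centred on its gasket with the stack inside, and the switch is still at vent. Moving to the switch.

Call:
step_arm --motion "3 -8 0 0 0 -0.1 0.5;7 -15 0 0 0 -0.1 0.5;7 -15 0 0 0 -0.1 0.5;7 -15 0 0 0 -0.1 0.5;7 -15 0 0 0 -0.1 0.5" --newtons 20

```text
time: 58.4
tcp_pos: [508.9, -21.0, 228.6]
tcp_rot: [180.0, 0.0, -31.4]
force: [-0.4, 1.2, -0.1]
finger_gap: 45.7
gripper_force: 0.0
```

Call:
step_arm --motion "7 -15 0 0 0 -0.1 0.5;7 -15 0 0 0 -0.1 0.5;7 -15 0 0 0 -0.1 0.5;7 -15 0 0 0 -0.1 0.5;7 -15 -10 0 0 -0.1 0.5"

```text
time: 58.82
tcp_pos: [544.8, -96.5, 220.0]
tcp_rot: [-179.9, -0.1, -60.1]
force: [0.9, -0.0, 0.6]
finger_gap: 46.1
gripper_force: 0.0
```

Call:
step_arm --motion "6 -10 -20 0 0 -0.07 0.5;2 -4 -30 0 0 0 0.5;0 0 -20 0 0 0 0.5;0 0 -10 0 0 0 0.5;0 0 0 0 0 0 0.5"

```text
time: 59.23
tcp_pos: [549.9, -108.9, 136.2]
tcp_rot: [179.8, 0.2, -63.8]
force: [0.0, -0.2, -0.3]
finger_gap: 45.8
gripper_force: 0.0
```

Call:
step_arm --motion "0 0 0 0 0 0 0.5;0 0 0 0 0 0 0.5;0 0 0 0 0 0 0.5;0 0 0 0 0 0 0.5;0 0 0 0 0 0 0.5"

```text
time: 59.65
tcp_pos: [551.3, -109.2, 140.0]
tcp_rot: [-179.9, -0.1, -63.8]
force: [-0.8, 0.5, -0.3]
finger_gap: 46.0
gripper_force: 0.0
```

Call:
step_arm --motion "0 0.8 -12 0 0 0 0.5;0 0.8 -18 0 0 0 0.5;0 0 -15 0 0 0 0.5;0 0 -9 0 0 0 0.5;0 0 -5 0 0 0 0.5"

```text
time: 60.07
tcp_pos: [550.4, -107.4, 79.1]
tcp_rot: [179.9, 0.1, -63.8]
force: [-0.8, -0.1, -0.8]
finger_gap: 45.8
gripper_force: 0.0
```

Call:
step_arm --motion "0 0 0 0 0 0 0.4;0 0 0 0 0 0 0;0 0 0 0 0 0 0;0 0 0 0 0 0 0;0 0 0 0 0 0 0"

```text
time: 60.48
tcp_pos: [551.3, -107.7, 80.7]
tcp_rot: [-180.0, -0.1, -63.8]
force: [-0.3, -0.3, -0.8]
finger_gap: 17.3
gripper_force: 0.0
```

Call:
step_arm --motion "0 0 0 0 0 0 0;0 0 0 0 0 0 0;0 0 0 0 0 0 0;0 0 0 0 0 0 0;0 0 0 0 0 0 0"

```text
time: 60.9
tcp_pos: [550.8, -107.9, 80.5]
tcp_rot: [180.0, -0.0, -63.8]
force: [-2.5, -1.5, 6.7]
finger_gap: 14.0
gripper_force: 20.0
```

Call:
step_arm --motion "0 0 0 0 0 0.06 0;0 0 0 0 0 0.1 0;0 0 0 0 0 0.1 0;0 0 0 0 0 0.1 0;0 0 0 0 0 0.1 0"

```text
time: 61.32
tcp_pos: [550.8, -107.9, 80.6]
tcp_rot: [180.0, -0.0, -37.2]
force: [-3.8, -1.2, 6.4]
finger_gap: 14.0
gripper_force: 20.0
```

Call:
step_arm --motion "0 0 0 0 0 0.1 0;0 0 0 0 0 0.1 0;0 0 0 0 0 0.1 0;0 0 0 0 0 0.1 0;0 0 0 0 0 0.1 0"

```text
time: 61.73
tcp_pos: [550.8, -107.8, 80.6]
tcp_rot: [180.0, -0.0, -8.5]
force: [-2.8, -1.2, 6.1]
finger_gap: 13.7
gripper_force: 20.0
```

Call:
step_arm --motion "0 0 0 0 0 0.07 0;0 0 0 0 0 0.04 0;0 0 0 0 0 0 0;0 0 0 0 0 0 0;0 0 0 0 0 0 0"

```text
time: 62.15
tcp_pos: [550.9, -107.8, 80.6]
tcp_rot: [180.0, -0.0, -2.5]
force: [-2.9, -0.9, 5.7]
finger_gap: 13.9
gripper_force: 20.0
```

Off reached; I wait 2.5 s or more, then turn to vacuum.

Call:
step_arm --motion "0 0 0 0 0 0 0;0 0 0 0 0 0 0;0 0 0 0 0 0 0;0 0 0 0 0 0 0;0 0 0 0 0 0 0"

```text
time: 62.57
tcp_pos: [550.9, -107.8, 80.6]
tcp_rot: [180.0, -0.0, -2.5]
force: [-3.3, -2.4, 5.3]
finger_gap: 13.8
gripper_force: 20.0
```

Call:
step_arm --motion "0 0 0 0 0 0 0;0 0 0 0 0 0 0;0 0 0 0 0 0 0;0 0 0 0 0 0 0;0 0 0 0 0 0 0"

```text
time: 62.98
tcp_pos: [550.9, -107.8, 80.6]
tcp_rot: [180.0, -0.0, -2.5]
force: [-2.4, -0.4, 5.8]
finger_gap: 14.0
gripper_force: 20.0
```

Call:
step_arm --motion "0 0 0 0 0 0 0;0 0 0 0 0 0 0;0 0 0 0 0 0 0;0 0 0 0 0 0 0;0 0 0 0 0 0 0"

```text
time: 63.4
tcp_pos: [550.8, -107.8, 80.6]
tcp_rot: [180.0, -0.0, -2.5]
force: [-2.7, -1.6, 6.3]
finger_gap: 13.8
gripper_force: 20.0
```

Call:
step_arm --motion "0 0 0 0 0 0 0;0 0 0 0 0 0 0;0 0 0 0 0 0 0;0 0 0 0 0 0 0;0 0 0 0 0 0 0"

```text
time: 63.82
tcp_pos: [550.9, -107.8, 80.6]
tcp_rot: [180.0, -0.0, -2.5]
force: [-3.7, -1.7, 5.4]
finger_gap: 14.0
gripper_force: 20.0
```

Call:
step_arm --motion "0 0 0 0 0 0 0;0 0 0 0 0 0 0;0 0 0 0 0 0 0;0 0 0 0 0 0 0;0 0 0 0 0 0 0"

```text
time: 64.23
tcp_pos: [550.9, -107.8, 80.6]
tcp_rot: [180.0, -0.0, -2.5]
force: [-2.9, -2.0, 5.2]
finger_gap: 13.9
gripper_force: 20.0
```

Call:
step_arm --motion "0 0 0 0 0 0 0;0 0 0 0 0 0 0;0 0 0 0 0 0 0;0 0 0 0 0 0 0;0 0 0 0 0 0 0"

```text
time: 64.65
tcp_pos: [550.9, -107.8, 80.6]
tcp_rot: [180.0, -0.0, -2.5]
force: [-2.3, -0.7, 5.8]
finger_gap: 13.8
gripper_force: 20.0
```

Call:
step_arm --motion "0 0 0 0 0 0.06 0;0 0 0 0 0 0.1 0;0 0 0 0 0 0.1 0;0 0 0 0 0 0.1 0;0 0 0 0 0 0.1 0"

```text
time: 65.07
tcp_pos: [550.9, -107.8, 80.6]
tcp_rot: [180.0, -0.0, 24.1]
force: [-2.6, -1.0, 5.5]
finger_gap: 13.8
gripper_force: 20.0
```

Call:
step_arm --motion "0 0 0 0 0 0.1 0;0 0 0 0 0 0.1 0;0 0 0 0 0 0.1 0;0 0 0 0 0 0.1 0;0 0 0 0 0 0.1 0"

```text
time: 65.48
tcp_pos: [550.8, -107.7, 80.6]
tcp_rot: [180.0, -0.0, 52.8]
force: [-3.0, -0.4, 5.7]
finger_gap: 13.9
gripper_force: 20.0
```

Call:
step_arm --motion "0 0 0 0 0 0.07 0;0 0 0 0 0 0.04 0;0 0 0 0 0 0 0;0 0 0 0 0 0 0;0 0 0 0 0 0 0"

```text
time: 65.9
tcp_pos: [550.9, -107.6, 80.5]
tcp_rot: [180.0, -0.0, 58.8]
force: [-2.1, -0.8, 5.9]
finger_gap: 14.0
gripper_force: 20.1
```

Call:
step_arm --motion "0 0 0 0 0 0 0.5;0 0 0 0 0 0 0.5;0 0 0 0 0 0 0.5;0 0 0 0 0 0 0.5;0 0 3 0 0 0 0.5"

```text
time: 66.32
tcp_pos: [550.5, -107.4, 82.4]
tcp_rot: [-179.9, 0.0, 58.8]
force: [0.6, -0.2, 0.0]
finger_gap: 42.3
gripper_force: 0.0
```

Call:
step_arm --motion "0 0 15 0 0 0 0.5;0 0 30 0 0 0 0.5;0 0 35 0 0 0 0.5;-10 -10 35 0 0 0 0.5;-18 -18 30 0 0 0 0.5"

```text
time: 66.73
tcp_pos: [523.8, -134.7, 230.3]
tcp_rot: [179.9, -0.1, 59.0]
force: [-0.3, -0.8, -0.4]
finger_gap: 46.1
gripper_force: 0.0
```

Call:
step_arm --motion "-18 -18 0 0 0 0 0.5;-10 -10 0 0 0 0 0.5;0 0 0 0 0 0 0.5;0 0 0 0 0 0 0.5;0 0 0 0 0 0 0.5"

```text
time: 67.15
tcp_pos: [495.2, -163.2, 227.9]
tcp_rot: [-180.0, -0.0, 58.8]
force: [-0.0, -0.0, 0.4]
finger_gap: 46.1
gripper_force: 0.0
```

```bash
python3 look.py w14 70 |head -1; python3 - <<'E'
from h import *
_,im=snap("top","t9")
a=cv2.resize(cv2.imread("pics/w14.png")[0:240],(448,210)); b=cv2.resize(im[110:260,100:420,::-1],(448,210))
cv2.imwrite("pics/c14.png",np.vstack([a,b]))
E
```

```text
67.15 [ 495.2 -163.2  227.9] [-180.    -0.    58.8]
```

View pics/c14.png

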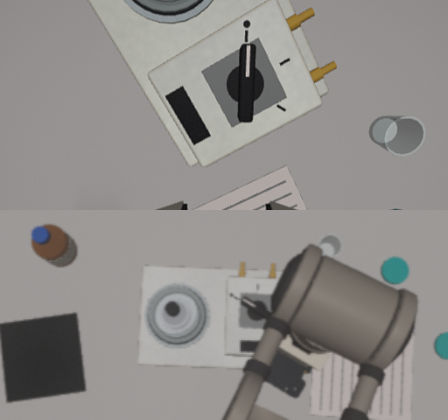

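The switch points to the dotted vacuum tick at (247,24). The bell is on its plate, the pad and mat are empty, and the bottle and beaker are unmoved. I'll hand it in.

```bash
python3 -c "
from bench import *
print(finish_job())"
```

```text
the job is handed in; nothing more can be done
None
```

The job is done and handed in at about 67 s: all four frits are stacked on the support under the bell, and the switch is back on vacuum after more than two seconds at off on each pass. No verdict was returned.

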